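# Stack the spare roller sleeves in their cradle

### The arm

A 6-joint arm with a two-finger parallel gripper is mounted at the origin on a cart in front of the work surface, level with it; the furniture and walls round the work are solid. World frame = base frame: x ahead of the robot, y to its left, z up, the work surface at z = 0. Lengths are in m, angles in rad, forces in N, time in s.
With the tool pointing down it reaches from about 0.375 to 0.9 m from the base axis. Payload 3.1 kg.
Tool frame: the origin (TCP) lies at the very end of the fingers, on their centre line; the grasp point (between the pads) lies 19 mm behind it; z points along the fingers, y is the direction in which the jaws open and shut (so a half turn about z gives the same grasp; the last joint's range is limited). The gripper opens to 85 mm and grips with 20 to 120 N. Pads are 22 mm wide; open, the fingers measure 114 mm over their backs; the gripper's body (76 mm by 85 mm) begins 54 mm behind the grasp point. The pads swing forward as they close: fully open they stand 13 mm farther back than shut.
Start: joints at [-1.381, 0.527, 1.433, -0, 1.181, -0.178], TCP at [0.225, -0.583, 0.231] pointing down, gripper open.
Joint ranges: [-3.08, 3.08], [-0.75, 2.2], [0.22, 2.44], [-1.43, 4.57], [0, 2.65], [-2.85, 2.85]. Speed limits (rad/s): [2.79, 2.79, 3.14, 3.14, 3.14, 3.14].

### API

Orientations are given as a unit quaternion [x, y, z, w].
In Python, from station import * gives the robot as it stands.
- The arm moves only by the tool jog_arm, never from a script. Its argument "motion" is a list of rows, each a list of 5 numbers: the shift along the world's x, y, z in cm, then the turn about the world's z in degrees, then the closure in counts, from 0 (fully open) to 255 (shut). In form: [[tx, ty, tz, yaw, jaw], ...]. A call has 1 to 10 rows; each row shifts and turns the pose as measured when the row begins; what a row does not reach is not made up. A row lasts 1/12 s, in which the tool goes at most 41.7 mm and 7.16 degrees, less where a joint would pass 70% of its speed; a pose out of reach is approached as far as the arm can. A call with a gripper value outside its range is refused whole. The fingers move at their own pace and stop on an object; "squeeze" is the grip in N (left out, the last holds). Time passes only in rows, so rows that do not move let the fingers close. It gives the time, the measured TCP pose, the force and the opening at its end, in the units of the state.
- sense(): the state, without advancing time (a new reading comes with each control period).
- snapshot(name): name is "side" or "top" or "wrist"; returns a dict with "img" (420x560x3 uint8, red, green, blue), "depth" (420x560 float32, m along the optical axis (not along the pixel's ray), 0 where there is no reading), "intrinsics" (3x3 intrinsics, pixels), "dist_coeffs" ([k1, k2, p1, p2, k3] as OpenCV has them; the pictures are not rectified), "eye" and "attitude" of the camera in the world. Camera axes: x right, y down, z forward; pixel columns grow to the right and rows downward; lengths in m; the calibration is good to about 2 mm. A picture is of the moment at which its call begins.
- sign_off(): hands the job in, once; it reports no verdict.
The state is a dict: "t": time; "q": joint angles; "qd": joint speeds; "tau": joint torques, N m; "tcp_pos": TCP position; "tool_rot": TCP orientation; "force": force on the tool from outside, world axes, zero at the start; "ft_torque": the same for the moment, N m; "finger_gap": opening from 0.0 (shut) to 1.0 (fully open).
Only numpy, scipy, OpenCV 4.12 (cv2) and the standard library are available. Lean on these libraries where they do the work, as an engineer would, in place of code of your own. Each camera call takes 0.05 s, during which the arm holds its last target.

### The job

Put the five spare roller sleeves away in the grey cradle: lay the red, yellow and blue ones each in the groove that has the tag of its own colour, then stack the black and the white one on top of them, each in the hollow that has the tag of its own colour. Each should lie along its groove, about centred over its length, and all five must be left lying still.

Things in the scene. Friction and masses are not known exactly. Their poses are not given: they have to be found in the camera images.
- roller_red: red roller sleeve: a plain red cylinder, 40 mm diameter, 52 mm long, 0.15 kg, with a grey steel core showing at both flat ends. It lies on its side on the table and can roll. Origin at its middle, 20 mm above the table; x is the roller's axis (level; y and z turn as it rolls). Gripped from above across its flat ends (52 mm) it needs no room at its sides in the cradle.
- roller_yellow: yellow roller sleeve: a plain yellow cylinder, 40 mm diameter, 52 mm long, 0.15 kg, with a grey steel core showing at both flat ends. It lies on its side on the table and can roll. Origin at its middle, 20 mm above the table; x is the roller's axis (level; y and z turn as it rolls). Gripped from above across its flat ends (52 mm) it needs no room at its sides in the cradle.
- roller_blue: blue roller sleeve: a plain blue cylinder, 40 mm diameter, 52 mm long, 0.15 kg, with a grey steel core showing at both flat ends. It lies on its side on the table and can roll. Origin at its middle, 20 mm above the table; x is the roller's axis (level; y and z turn as it rolls). Gripped from above across its flat ends (52 mm) it needs no room at its sides in the cradle.
- roller_black: black roller sleeve: a plain black cylinder, 40 mm diameter, 52 mm long, 0.15 kg, with a grey steel core showing at both flat ends. It lies on its side on the table and can roll. Origin at its middle, 20 mm above the table; x is the roller's axis (level; y and z turn as it rolls). Gripped from above across its flat ends (52 mm) it needs no room at its sides in the cradle.
- roller_white: white roller sleeve: a plain white cylinder, 40 mm diameter, 52 mm long, 0.15 kg, with a grey steel core showing at both flat ends. It lies on its side on the table and can roll. Origin at its middle, 20 mm above the table; x is the roller's axis (level; y and z turn as it rolls). Gripped from above across its flat ends (52 mm) it needs no room at its sides in the cradle.
- tag_red: red tag, a flat plate 24 x 28 x 2 mm fixed on the cradle's near edge; origin under its centre, 6 mm above the table, z up. The middle of its groove is 50 mm along its +x; a roller in it lies parallel to x, its middle 27 mm above this origin (33 mm above the table). The cradle: a fixed grey plate, 130 x 196 x 6 mm, with three parallel grooves 48 mm apart.
- tag_yellow: yellow tag, a flat plate 24 x 28 x 2 mm fixed on the cradle's near edge; origin under its centre, 6 mm above the table, z up. The middle of its groove is 50 mm along its +x; a roller in it lies parallel to x, its middle 27 mm above this origin (33 mm above the table). A groove is two green bars 36 mm long, tops 18 mm above the table.
- tag_blue: blue tag, a flat plate 24 x 28 x 2 mm fixed on the cradle's near edge; origin under its centre, 6 mm above the table, z up. The middle of its groove is 50 mm along its +x; a roller in it lies parallel to x, its middle 27 mm above this origin (33 mm above the table). Which tag marks which groove differs at each start.
- tag_black: black tag, a flat plate 24 x 28 x 2 mm fixed on the cradle's far edge; origin under its centre, 6 mm above the table, z up. It marks a hollow midway between two grooves, in the upper tier: the middle is 50 mm along its -x; a roller there rests on the two below, parallel to x, its middle 59 mm above this origin. All tags share the cradle's heading.
- tag_white: white tag, a flat plate 24 x 28 x 2 mm fixed on the cradle's far edge; origin under its centre, 6 mm above the table, z up. It marks a hollow midway between two grooves, in the upper tier: the middle is 50 mm along its -x; a roller there rests on the two below, parallel to x, its middle 59 mm above this origin. Which hollow is whose differs at each start.

How it is judged:
By the outcome, as a careful person would: the job done as asked, in the order asked, and still so for the second after the job is handed in, with the robot touching nothing.
It also fails if it takes over 128 s, if anything falls off the work surface, if the arm or the gripper's body presses on something with over 40 N, if the wrist force passes 120 N, or if a joint passes its speed limit or range.

## Working session

There is one attempt and no reset: what is moved stays moved. The work goes in short steps, Python scripts to look and compute and a tool call to move; the robot and the scene stay as the last step left them, time stands still between calls to the robot, and variables do not carry over. Pictures are saved under pics/ and viewed, and the job is handed in when it is done.

Besides the shell and the picture viewer there is one more tool, called after "Call:" as name(argument=value, ...) on one line, values as JSON. jog_arm: Moves the arm, as the interface text tells. Its arguments: {"type":"object","properties":{"motion":{"type":"array","items":{"type":"array","items":{"type":"number"}}},"squeeze":{"type":"number"}},"required":["motion"]}

```bash
ls; mkdir -p pics
python3 - <<'E'
from station import *
import cv2
s=sense(); print({k:s[k] for k in ('t','tcp_pos','tool_rot','force','finger_gap')})
for n in ('top','side'):
    d=snapshot(n); cv2.imwrite(f'pics/{n}0.png',d['img'][:,:,::-1]); print(n,d['intrinsics'],d['dist_coeffs'],d['eye'],d['attitude'])
E
```

```text
pics
{'t': 0.0, 'tcp_pos': array([ 0.22518993, -0.58226295,  0.23034873]), 'tool_rot': array([ 9.83049088e-01,  1.83339477e-01, -1.10292476e-05, -1.06160020e-03]), 'force': array([0.03694931, 0.73413145, 1.19021856]), 'finger_gap': 0.9985648386051588}
top [[380.54888261   0.         282.89107547]
 [  0.         380.54888261 205.26440315]
 [  0.           0.           1.        ]] [-0.05638294  0.          0.          0.          0.        ] [ 0.41147309 -0.04586421  0.946001  ] [-0.70333056  0.70619927 -0.05604482  0.05888718]
side [[521.06218248   0.         277.52635171]
 [  0.         521.06218248 209.2416283 ]
 [  0.           0.           1.        ]] [-0.04896976  0.          0.          0.          0.        ] [1.24225317 1.2226166  0.64636171] [ 0.20842827  0.80193663 -0.54349451 -0.13442104]
```

View pics/top0.png

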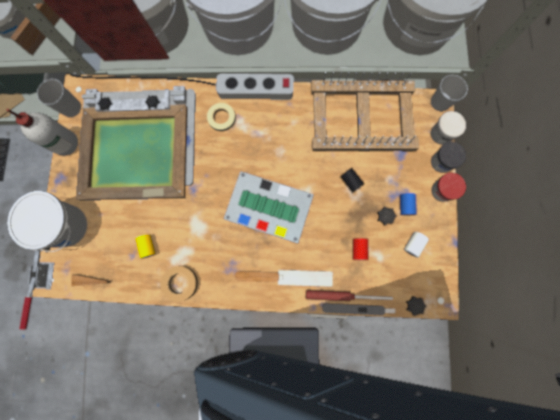

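View pics/side0.png

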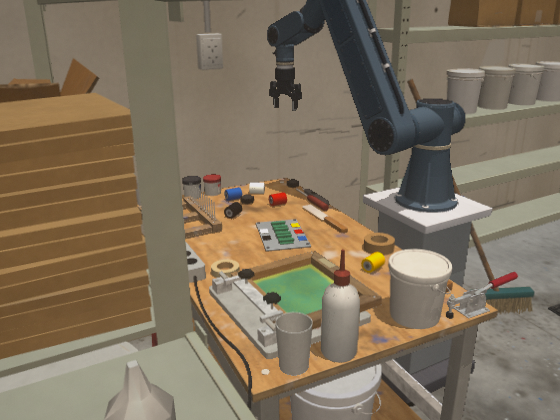

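```bash
cat > h.py <<'E'
from station import *
import numpy as np, cv2
from scipy.spatial.transform import Rotation as R
def cloud(d):
    h,w=d['depth'].shape
    u,v=np.meshgrid(np.arange(w),np.arange(h))
    p=cv2.undistortPoints(np.stack([u,v],-1).reshape(-1,1,2).astype(np.float64),d['intrinsics'],np.array(d['dist_coeffs'])).reshape(h,w,2)
    c=np.dstack([p,np.ones((h,w))])
    rays=c@R.from_quat(d['attitude']).as_matrix().T
    return rays, np.array(d['eye'])+rays*d['depth'][...,None]
def atz(d,rays,u,v,z):
    p=cv2.undistortPoints(np.array([[[u,v]]],float),d['intrinsics'],np.array(d['dist_coeffs']))[0,0]
    r=R.from_quat(d['attitude']).as_matrix()@np.array([p[0],p[1],1])
    e=np.array(d['eye']); return e+r*(z-e[2])/r[2]
def crop(img,u0,v0,u1,v1,k,name):
    c=cv2.resize(img[v0:v1,u0:u1,::-1],None,fx=k,fy=k,interpolation=cv2.INTER_CUBIC); cv2.imwrite(name,c)
E
python3 - <<'E'
from h import *
d=snapshot('top'); rays,P=cloud(d)
crop(d['img'],215,160,325,250,7,'pics/cr_cradle.png')
crop(d['img'],330,155,440,265,5,'pics/cr_rollers.png')
crop(d['img'],120,220,200,300,5,'pics/cr_y.png')
for u,v in [(360,240),(300,225),(200,260)]: print(P[v,u])
E
```

```text
[ 0.47561693 -0.22593146  0.03940791]
[ 0.51637931 -0.08479812  0.00230764]
[ 0.43056357  0.16343758 -0.00135556]
```

View pics/cr_cradle.png

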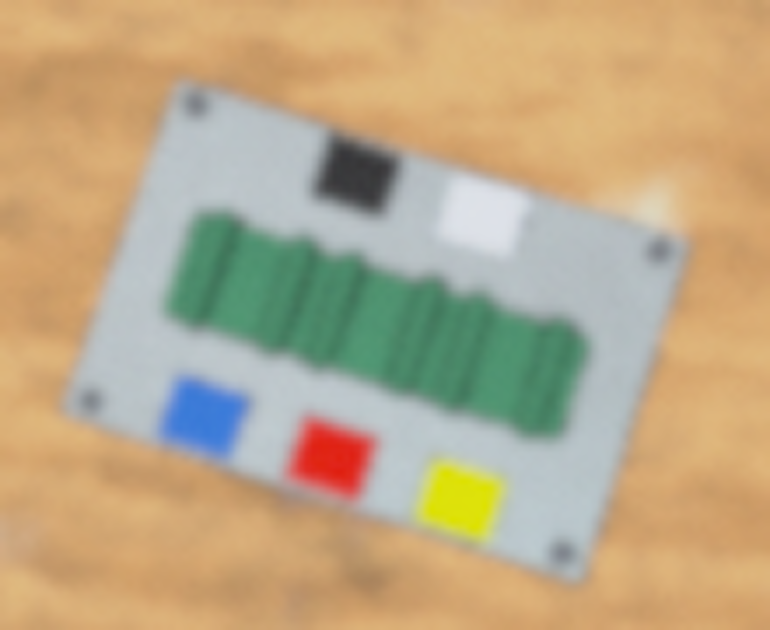

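View pics/cr_rollers.png

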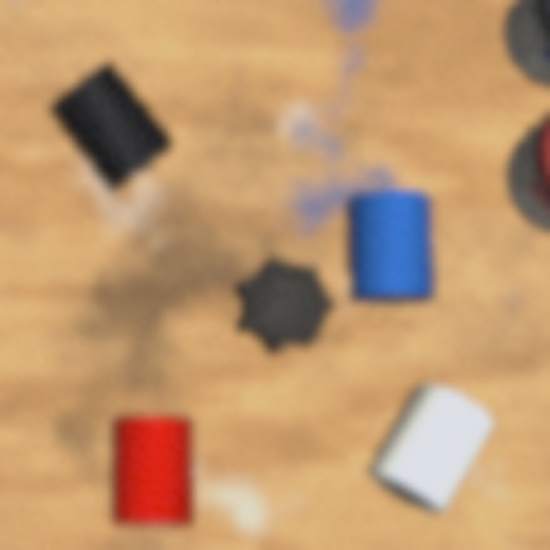

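View pics/cr_y.png

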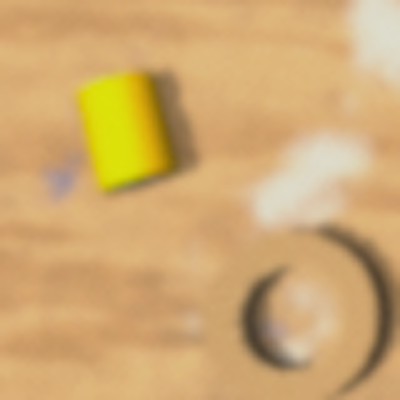

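```bash
cat > meas.py <<'E'
from h import *
def rollers(d,seeds):
    rays,P=cloud(d); out={}
    for n,(u,v) in seeds.items():
        m=np.zeros(P.shape[:2],bool); m[max(0,v-22):v+23,max(0,u-22):u+23]=1
        m&=(P[...,2]>0.024)&(P[...,2]<0.06)
        k,l,st,ce=cv2.connectedComponentsWithStats(m.astype(np.uint8))
        i=l[v,u]; 
        if i==0: print(n,'bad'); continue
        q=P[l==i]
        # fit cylinder: horizontal axis angle
        from scipy.optimize import least_squares
        x0=q[:,:2].mean(0); 
        c=np.cov(q[:,:2].T); 
        (cx,cy),(w,h),a=cv2.minAreaRect((q[:,:2]*1000).astype(np.float32))
        box=cv2.boxPoints(((cx,cy),(w,h),a)); e1=box[1]-box[0]; e2=box[2]-box[1]
        e=e1 if np.hypot(*e1)>np.hypot(*e2) else e2
        out[n]=(cx,cy,np.degrees(np.arctan2(e[1],e[0])),w,h,q[:,2].max()*1000,len(q))
        # cylinder fit with table offset
        th0=np.arctan2(e[1],e[0])
        best=None
        f=lambda p: np.hypot(-(q[:,0]-p[0])*np.sin(p[2])+(q[:,1]-p[1])*np.cos(p[2]), q[:,2]-p[3])-0.02
        g=lambda p: f([p[0]*1,p[1],p[2],p[3]])
        X0=np.array([cx/1000,cy/1000])
        r=least_squares(lambda s: f([X0[0]-s[0]*np.sin(th0),X0[1]+s[0]*np.cos(th0),s[1],s[2]]),[0,th0,0.02],loss='soft_l1',f_scale=0.002)
        s=r.x; c=np.array([X0[0]-s[0]*np.sin(th0),X0[1]+s[0]*np.cos(th0)])
        ax=np.array([np.cos(s[1]),np.sin(s[1])]); t=(q[:,:2]-c)@ax
        lo,hi=np.percentile(t,1),np.percentile(t,99); c=c+ax*(lo+hi)/2
        print(n,'rect',np.round(out[n],1),'cyl c',np.round(c*1000,1),'ang',round(np.degrees(s[1]),1),'z',round(s[2]*1000,1),'len',round((hi-lo)*1000,1),'rms',round(np.sqrt(np.mean(r.fun**2))*1000,2))
E
python3 - <<'E'
from meas import *
d=snapshot('top')
rollers(d,dict(red=(360,248),blue=(408,204),black=(352,180),white=(417,244),yellow=(145,246)))
rays,P=cloud(d)
hsv=cv2.cvtColor(d['img'],cv2.COLOR_RGB2HSV)
T={}
for n,(u,v) in dict(blue=(244,219),red=(262,225),yellow=(280,231),black=(265,184),white=(284,190)).items():
    c=d['img'][v,u].astype(int); 
    sub=np.abs(d['img'][v-8:v+9,u-8:u+9].astype(int)-c).sum(-1)
    m=(sub<(30 if n=='white' else 110)).astype(np.uint8)
    k,l,st,ce=cv2.connectedComponentsWithStats(m); i=l[8,8]
    cu,cv_=ce[i]+[u-8,v-8]
    T[n]=atz(d,rays,cu,cv_,0.008); print(n,st[i],np.round([cu,cv_],2),np.round(T[n]*1000,1))
a=T['yellow']-T['blue']; b=T['white']-T['black']
for w in (a,b): print(np.linalg.norm(w[:2]),np.degrees(np.arctan2(w[1],w[0])))
# corners of plate
K=[(215+180/7,160+80/7),(215+688/7,160+243/7),(215+586/7,160+583/7),(215+65/7,160+410/7)]
C=np.array([atz(d,rays,*k,0.006) for k in K]);print(np.round(C*1000,1),np.round(C.mean(0)*1000,1))
for i in range(4):
    w=C[(i+1)%4]-C[i]; print(np.linalg.norm(w),np.degrees(np.arctan2(w[1],w[0])))
E
```

```text
red rect [ 454.6 -228.    -1.1   38.3   52.3   43.   356. ] cyl c [ 454.5 -228.8] ang -0.9 z 19.6 len 52.1 rms 1.76
blue rect [ 5.642e+02 -3.506e+02 -3.000e-01  3.670e+01  5.250e+01  4.490e+01
  3.230e+02] cyl c [ 564.  -351.8] ang -0.3 z 19.3 len 51.2 rms 1.73
black rect [ 625.9 -213.6   36.    52.1   38.8   43.4  325. ] cyl c [ 626.3 -214.2] ang 36.4 z 19.6 len 50.9 rms 1.77
white rect [ 465.5 -365.2  -31.    37.9   52.3   44.   335. ] cyl c [ 464.8 -365.2] ang -33.2 z 19.8 len 50.1 rms 2.21
yellow rect [464.  294.6  16.   52.5  38.1  43.1 326. ] cyl c [463.7 295.5] ang 19.4 z 19.0 len 50.8 rms 2.06
blue [ 2  3 12 11 94] [243.62 219.13] [531.   55.4   8. ]
red [ 3  4 10  9 66] [261.88 225.12] [515.8   9.9   8. ]
yellow [ 3  3 11 11 82] [280.26 231.16] [500.7 -35.6   8. ]
black [ 4  4 10 10 70] [265.41 184.59] [618.5   1.5   8. ]
white [ 2  4 12 10 80] [283.42 190.31] [603.6 -43.9   8. ]
0.09592437173063043 -108.42706883661776
0.047756058801360676 -108.23754960348487
[[ 653.5   64.6    6. ]
 [ 592.3 -118.9    6. ]
 [ 470.7  -81.     6. ]
 [ 532.8  103.9    6. ]] [562.3  -7.8   6. ]
0.19345663281834674 -108.43428342288826
0.12742407994011473 162.6962149211946
0.1950831609839836 71.43094055956769
0.12694349246630687 -18.03346331515397
```

Call:
jog_arm(motion=[[2.0, 3.1, -0.5, 6.8, 0], [2.0, 3.1, -0.5, 6.8, 0], [2.0, 3.1, -0.5, 6.8, 0], [2.0, 3.1, -0.5, 6.8, 0], [2.0, 3.1, -0.5, 6.8, 0], [2.0, 3.1, -0.5, 6.8, 0], [2.0, 3.1, -0.5, 6.8, 0], [2.0, 3.1, -0.5, 6.8, 0], [2.0, 3.1, -0.5, 6.8, 0], [2.0, 3.1, -0.5, 6.8, 0]], squeeze=40)

```text
t: 1.03
tcp_pos: [0.4263, -0.2687, 0.179]
tool_rot: [0.698, 0.716, 0.002, 0.005]
force: [0.9, -0.2, -1.3]
finger_gap: 0.996
```

Call:
jog_arm(motion=[[2.8, 3.0, 0, -2.0, 0], [0, 1, -1, 0, 0], [0, 0, 0, 0, 0]])

```text
t: 1.28
tcp_pos: [0.4564, -0.2202, 0.1677]
tool_rot: [0.706, 0.708, 0.002, 0.003]
force: [-0.7, -0.5, 0.2]
finger_gap: 0.999
```

```bash
cat >> h.py <<'E'
def st():
    s=sense(); M=R.from_quat(s['tool_rot']).as_matrix()
    print('t',round(s['t'],2),'tcp mm',np.round(np.array(s['tcp_pos'])*1000,1),'jaw deg',round(np.degrees(np.arctan2(M[1,1],M[0,1])),2),'tilt z',np.round(M[:,2],3),'F',np.round(s['force'],1),'gap',round(s['finger_gap'],3))
E
python3 - <<'E'
from meas import *
st()
d=snapshot('wrist'); cv2.imwrite('pics/w1.png',d['img'][:,:,::-1]); print(d['eye'],d['attitude'],d['intrinsics'][0])
E
```

```text
t 1.28 tcp mm [ 456.4 -220.2  167.7] jaw deg 0.14 tilt z [ 0.007 -0.001 -1.   ] F [-0.7 -0.5  0.2] gap 0.999
[ 0.45496114 -0.14073256  0.31079575] [9.87545003e-01 6.80734713e-04 3.66053408e-03 1.57292732e-01] [299.67357763   0.         283.73707463]
```

View pics/w1.png

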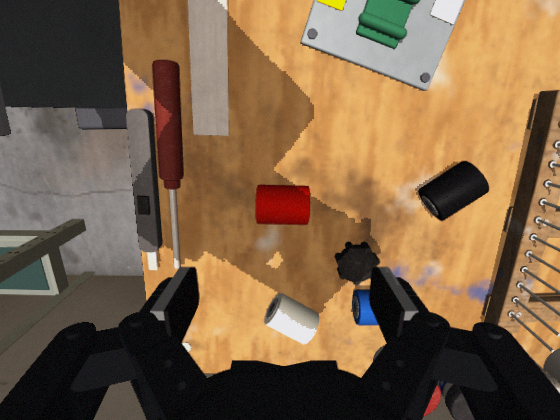

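Run:
```python
from meas import *
d=snapshot('wrist')
rollers(d,dict(red=(283,204),black=(453,190),white=(293,319)))
```

```text
red rect [ 4.583e+02 -2.280e+02 -8.000e-01  3.890e+01  4.430e+01  4.220e+01
  1.696e+03] cyl c [ 457.9 -228.4] ang -1.4 z 20.5 len 42.1 rms 0.58
black rect [ 623.4 -214.1   17.7   45.9   41.7   42.4 1642. ] cyl c [ 625.2 -215.2] ang 35.8 z 20.3 len 46.6 rms 1.48
white rect [ 467.1 -362.7  -29.9   35.8   53.6   42.4 1407. ] cyl c [ 465.1 -365. ] ang -31.3 z 20.6 len 51.4 rms 1.6
```

```bash
sed -i 's/def rollers(d,seeds):/def rollers(d,seeds,W=22):/; s/m\[max(0,v-22):v+23,max(0,u-22):u+23\]=1/m[max(0,v-W):v+W+1,max(0,u-W):u+W+1]=1/' meas.py
python3 - <<'E'
from meas import *
d=snapshot('wrist')
rollers(d,dict(red=(283,204)),38)
E
```

```text
red rect [ 4.557e+02 -2.276e+02 -1.700e+00  3.850e+01  5.190e+01  4.240e+01
  2.018e+03] cyl c [ 455.7 -228.4] ang -1.4 z 20.5 len 50.3 rms 0.61
```

Call:
jog_arm(motion=[[-0.1, -0.8, -3.5, -1, 0], [0, 0, -3.5, 0, 0], [0, 0, -3.5, 0, 0], [0, 0, 0, 0, 0], [0, 0, 0, 0, 0]])

```text
t: 1.85
tcp_pos: [0.4587, -0.2452, 0.0655]
tool_rot: [0.718, 0.696, 0.002, 0.014]
force: [0.7, -0.8, 0.9]
finger_gap: 0.998
```

Run:
```python
from h import *
st()
```

```text
t 1.85 tcp mm [ 458.7 -245.2   65.5] jaw deg -1.74 tilt z [ 0.023 -0.017 -1.   ] F [ 0.7 -0.8  0.9] gap 0.998
```

Call:
jog_arm(motion=[[0, 0, 0, 0, 0], [0, 0, 0, 0, 0], [0, 0, 0, 0, 0]])

```text
t: 2.1
tcp_pos: [0.4597, -0.2493, 0.0699]
tool_rot: [0.719, 0.695, 0.002, 0.018]
force: [-0.5, 0.2, -0.2]
finger_gap: 0.999
```

Run:
```python
from h import *
st(); print(np.round(sense()['qd'],3))
```

```text
t 2.1 tcp mm [ 459.7 -249.3   69.9] jaw deg -1.97 tilt z [ 0.028 -0.022 -0.999] F [-0.5  0.2 -0.2] gap 0.999
[-0.009 -0.039 -0.016  0.001  0.014 -0.002]
```

Call:
jog_arm(motion=[[0, 0, 0, 0, 0]])

```text
t: 2.18
tcp_pos: [0.4605, -0.2503, 0.0718]
tool_rot: [0.719, 0.695, 0.003, 0.019]
force: [-0.5, 0.4, 0.1]
finger_gap: 1.0
```

Run:
```python
from h import *
st(); print(np.round(sense()['qd'],3)); snapshot('top'); st(); snapshot('top');st();print(np.round(sense()['qd'],3))
```

```text
t 2.18 tcp mm [ 460.5 -250.3   71.8] jaw deg -1.98 tilt z [ 0.031 -0.024 -0.999] F [-0.5  0.4  0.1] gap 1.0
[-0.004 -0.039 -0.012  0.     0.011  0.001]
t 2.23 tcp mm [ 460.7 -250.4   72. ] jaw deg -1.97 tilt z [ 0.031 -0.025 -0.999] F [-0.6 -0.2  0.6] gap 1.004
t 2.28 tcp mm [ 460.6 -250.1   71.6] jaw deg -1.96 tilt z [ 0.031 -0.024 -0.999] F [-0.3  0.2  0.7] gap 1.0
[0.004 0.012 0.008 0.001 0.    0.001]
```

Call:
jog_arm(motion=[[0, 0, 0, 0, 0]])

```text
t: 2.37
tcp_pos: [0.4609, -0.2501, 0.0726]
tool_rot: [0.719, 0.695, 0.003, 0.02]
force: [-0.1, 0.9, -0.1]
finger_gap: 1.001
```

Run:
```python
from h import *
st();  snapshot('top'); st();print(np.round(sense()['q'],4),np.round(sense()['tau'],2))
```

```text
t 2.37 tcp mm [ 460.9 -250.1   72.6] jaw deg -1.94 tilt z [ 0.032 -0.025 -0.999] F [-0.1  0.9 -0.1] gap 1.001
t 2.42 tcp mm [ 461.1 -250.3   72.7] jaw deg -1.94 tilt z [ 0.032 -0.026 -0.999] F [-0.6 -0.4  0.7] gap 1.002
[-0.7115  0.6345  1.8423  0.003   0.6236 -0.6797] [ -0.06 -39.18  -8.35   0.    -0.09  -0.  ]
```

Call:
jog_arm(motion=[[0, 2.0, 0, 0, 0]])

```text
t: 2.5
tcp_pos: [0.4631, -0.2338, 0.0735]
tool_rot: [0.72, 0.694, 0.003, 0.024]
force: [0.7, 0.2, 0.2]
finger_gap: 0.998
```

Run:
```python
from h import *
st(); print(np.round(sense()['qd'],3)); snapshot('top'); st();print(np.round(sense()['q'],4)); snapshot('top'); st()
```

```text
t 2.5 tcp mm [ 463.1 -233.8   73.5] jaw deg -2.07 tilt z [ 0.037 -0.03  -0.999] F [0.7 0.2 0.2] gap 0.998
[ 0.414 -0.109  0.314 -0.006 -0.182  0.423]
t 2.55 tcp mm [ 460.3 -227.3   73. ] jaw deg -1.96 tilt z [ 0.031 -0.023 -0.999] F [-1.3  3.8  0.7] gap 0.998
[-0.6774  0.6259  1.8685  0.0021  0.6082 -0.6445]
t 2.6 tcp mm [ 460.  -227.8   72.7] jaw deg -1.84 tilt z [ 0.03  -0.023 -0.999] F [-1.   0.7 -0.5] gap 1.0
```

Call:
jog_arm(motion=[[0, 0, 3, 0, 0], [0, 0, 3, 0, 0], [0, 0, 0, 0, 0]])

```text
t: 2.85
tcp_pos: [0.4587, -0.2264, 0.1322]
tool_rot: [0.717, 0.697, 0.002, 0.015]
force: [1.0, 0.0, 0.3]
finger_gap: 0.995
```

```bash
cat > s.py <<'E'
from h import *
st(); snapshot('top'); st()
E
python3 s.py
```

```text
t 2.85 tcp mm [ 458.7 -226.4  132.2] jaw deg -1.64 tilt z [ 0.024 -0.019 -1.   ] F [1.  0.  0.3] gap 0.995
t 2.9 tcp mm [ 457.9 -225.9  130.5] jaw deg -1.66 tilt z [ 0.022 -0.018 -1.   ] F [ 0.2 -0.4 -0.2] gap 1.0
```

Call:
jog_arm(motion=[[0, 0, -3, 0, 0]])

```text
t: 2.98
tcp_pos: [0.4613, -0.2285, 0.1043]
tool_rot: [0.717, 0.697, 0.003, 0.02]
force: [0.4, -0.6, 0.2]
finger_gap: 0.997
```

```bash
python3 s.py
```

```text
t 2.98 tcp mm [ 461.3 -228.5  104.3] jaw deg -1.61 tilt z [ 0.032 -0.025 -0.999] F [ 0.4 -0.6  0.2] gap 0.997
t 3.03 tcp mm [ 457.3 -225.8   97.3] jaw deg -1.66 tilt z [ 0.021 -0.017 -1.   ] F [-0.1  0.4 -3.2] gap 0.999
```

Call:
jog_arm(motion=[[0, 0, -1.5, 0, 0], [0, 0, -1.5, 0, 0], [0, 0, -1.5, 0, 0]])

```text
t: 3.28
tcp_pos: [0.4558, -0.2254, 0.0495]
tool_rot: [0.717, 0.697, 0.001, 0.011]
force: [-0.3, -0.0, -0.1]
finger_gap: 0.999
```

```bash
python3 s.py
```

```text
t 3.28 tcp mm [ 455.8 -225.4   49.5] jaw deg -1.64 tilt z [ 0.018 -0.014 -1.   ] F [-0.3 -0.  -0.1] gap 0.999
t 3.33 tcp mm [ 454.2 -224.3   46.9] jaw deg -1.66 tilt z [ 0.013 -0.011 -1.   ] F [-0.8 -0.3 -1.7] gap 1.001
```

Call:
jog_arm(motion=[[0.1, -0.2, -1.2, 0, 0], [0, -0.1, -1.2, 0, 0], [0, 0, -1.1, 0, 0]])

```text
t: 3.58
tcp_pos: [0.4538, -0.2267, 0.0097]
tool_rot: [0.717, 0.697, 0.001, 0.006]
force: [0.3, -0.6, 0.8]
finger_gap: 0.998
```

```bash
python3 s.py
```

```text
t 3.58 tcp mm [ 453.8 -226.7    9.7] jaw deg -1.63 tilt z [ 0.009 -0.008 -1.   ] F [ 0.3 -0.6  0.8] gap 0.998
t 3.63 tcp mm [ 452.8 -225.9    8. ] jaw deg -1.65 tilt z [ 0.007 -0.006 -1.   ] F [ 0.4  0.3 -1. ] gap 0.998
```

Call:
jog_arm(motion=[[0.2, -0.25, -0.4, 0, 0], [0, 0, 0, 0, 0], [0, 0, 0, 0, 140], [0, 0, 0, 0, 140], [0, 0, 0, 0, 140], [0, 0, 0, 0, 140], [0, 0, 0, 0, 140]])

```text
t: 4.22
tcp_pos: [0.4549, -0.2287, 0.0045]
tool_rot: [0.717, 0.697, 0.0, 0.004]
force: [-0.1, -0.3, -1.1]
finger_gap: 0.603
```

```bash
python3 s.py
python3 - <<'E'
from h import *
d=snapshot('wrist'); cv2.imwrite('pics/w2.png',d['img'][:,:,::-1])
E
```

```text
t 4.22 tcp mm [ 454.9 -228.7    4.5] jaw deg -1.63 tilt z [ 0.006 -0.005 -1.   ] F [-0.1 -0.3 -1.1] gap 0.603
t 4.27 tcp mm [ 454.9 -228.7    4.5] jaw deg -1.63 tilt z [ 0.006 -0.005 -1.   ] F [ 0.6  0.5 -0.7] gap 0.605
```

View pics/w2.png

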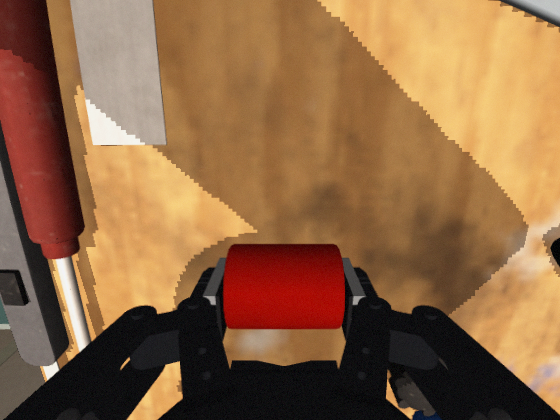

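Call:
jog_arm(motion=[[0, 0, 1.5, 0, 160], [0, 0, 2.5, 0, 160], [0.5, 1.0, 2.5, 0, 160], [1.2, 2.5, 0, -2, 160], [1.2, 2.5, 0, -2, 160], [1.2, 2.5, 0, -2, 160], [1.2, 2.5, 0, -2, 160], [1.2, 2.5, 0, -2, 160], [1.0, 2.0, 0, -2, 160], [0.6, 1.3, 0, -1, 160]], squeeze=50)

```text
t: 5.15
tcp_pos: [0.5373, -0.0568, 0.0732]
tool_rot: [0.798, 0.603, 0.001, 0.005]
force: [0.4, 0.0, -1.3]
finger_gap: 0.601
```

```bash
python3 s.py
python3 - <<'E'
from h import *
d=snapshot('wrist'); cv2.imwrite('pics/w3.png',d['img'][:,:,::-1])
E
```

```text
t 5.15 tcp mm [537.3 -56.8  73.2] jaw deg -15.79 tilt z [ 0.007 -0.006 -1.   ] F [ 0.4  0.  -1.3] gap 0.601
t 5.2 tcp mm [537.9 -55.   73.2] jaw deg -15.73 tilt z [ 0.008 -0.006 -1.   ] F [ 1.3  1.1 -1.3] gap 0.602
```

View pics/w3.png

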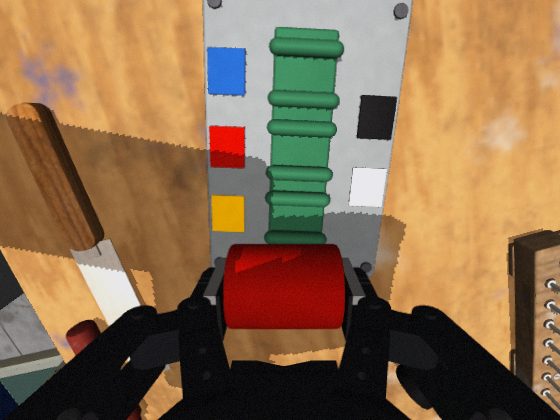

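Run:
```python
from h import *
d=snapshot('wrist'); T={}
quads=dict(blue=[(208,48),(243,48),(246,95),(208,95)])
img=d['img'].astype(int)
for n,(u,v) in dict(blue=(227,71),red=(227,147),yellow=(227,213),black=(376,117),white=(368,187)).items():
    W=30; sub=cv2.cvtColor(d['img'][v-W:v+W+1,u-W:u+W+1],cv2.COLOR_RGB2HSV).astype(int)
    S=sub[...,1];V=sub[...,2];H=sub[...,0]; h0=H[W,W]
    m={'black':V<70,'white':V>212}.get(n,(S>140)&(abs(H-h0)<12)).astype(np.uint8)
    k,l,st_,ce=cv2.connectedComponentsWithStats(m); i=l[W,W]
    cs=np.argwhere(l==i)[:,::-1].astype(np.float32)
    (cx,cy),wh,a=cv2.minAreaRect(cs)
    T[n]=atz(d,None,cx+u-W,cy+v-W,0.008); print(n,st_[i],np.round([cx+u-W,cy+v-W],1),np.round(wh,1),np.round(T[n]*1000,1))
a=np.array([T['blue'],T['red'],T['yellow'],T['black'],T['white']])[:,:2]
loc=np.array([[-50,48],[-50,0],[-50,-48],[50,24],[50,-24]])/1000
mu=a.mean(0);lm=loc.mean(0);Hm=(loc-lm).T@(a-mu);U,_,Vt=np.linalg.svd(Hm);Rm=Vt.T@U.T
t=mu-Rm@lm; print('ctr',t*1000,'ang',np.degrees(np.arctan2(Rm[1,0],Rm[0,0])),'res',np.round((a-(loc@Rm.T+t))*1000,1))
```

```text
blue [  11    3   38   48 1731] [226.5  67.5] [47. 37.] [531.4  56.7   8. ]
red [  13    6   35   43 1426] [227. 144.] [42. 34.] [516.3  11.    8. ]
yellow [  15    9   33   38 1205] [228.  210.5] [37. 32.] [501.5 -34.4   8. ]
black [  12    5   40   46 1520] [377.4 114.6] [35.7 44.4] [618.9   2.5   8. ]
white [  12    9   38   39 1261] [368.4 184.9] [33.5 39.9] [604.1 -43.3   8. ]
ctr [563.92096042  -4.61466843] ang -18.263508867505593 res [[-0.1  0.1]
 [-0.2 -0. ]
 [ 0.1  0.2]
 [-0.  -0. ]
 [ 0.2 -0.2]]
```

Call:
jog_arm(motion=[[0.9, 1.7, 0, -1, 160], [0.9, 1.7, 0, -1, 160], [0.6, 1.2, 0, -0.5, 160]])

```text
t: 5.55
tcp_pos: [0.5586, -0.0148, 0.0725]
tool_rot: [0.811, 0.584, -0.001, 0.004]
force: [0.1, -0.7, -1.5]
finger_gap: 0.599
```

```bash
python3 s.py
```

```text
t 5.55 tcp mm [558.6 -14.8  72.5] jaw deg -18.48 tilt z [ 0.002 -0.008 -1.   ] F [ 0.1 -0.7 -1.5] gap 0.599
t 5.6 tcp mm [559.6 -13.2  72.6] jaw deg -18.42 tilt z [ 0.003 -0.007 -1.   ] F [ 1.8  0.9 -1.5] gap 0.601
```

Need +0.43, +0.86 and down ~55 mm (to 17.5).

Call:
jog_arm(motion=[[0.4, 0.8, -0.8, 0, 160], [0, 0, -1.5, 0, 160], [0, 0, -1.2, 0, 160]])

```text
t: 5.85
tcp_pos: [0.5652, -0.0071, 0.0382]
tool_rot: [0.811, 0.585, 0.001, 0.006]
force: [0.2, -0.2, -1.9]
finger_gap: 0.596
```

```bash
python3 s.py
```

```text
t 5.85 tcp mm [565.2  -7.1  38.2] jaw deg -18.42 tilt z [ 0.009 -0.009 -1.   ] F [ 0.2 -0.2 -1.9] gap 0.596
t 5.9 tcp mm [563.9  -7.   36.1] jaw deg -18.44 tilt z [ 0.005 -0.008 -1.   ] F [-0.6 -0.  -2.1] gap 0.6
```

Call:
jog_arm(motion=[[0.0, 0.25, -0.5, 0, 160], [0, 0, -0.6, 0, 160]])

```text
t: 6.07
tcp_pos: [0.563, -0.0057, 0.0239]
tool_rot: [0.812, 0.584, -0.001, 0.004]
force: [-0.4, -0.1, -0.8]
finger_gap: 0.603
```

```bash
python3 s.py
```

```text
t 6.07 tcp mm [563.   -5.7  23.9] jaw deg -18.54 tilt z [ 0.003 -0.008 -1.   ] F [-0.4 -0.1 -0.8] gap 0.603
t 6.12 tcp mm [562.5  -5.8  22.9] jaw deg -18.54 tilt z [ 0.002 -0.008 -1.   ] F [-0.5  0.1 -2.4] gap 0.601
```

Call:
jog_arm(motion=[[0.1, 0.1, -0.45, 0.3, 160]])

```text
t: 6.2
tcp_pos: [0.5636, -0.0053, 0.0184]
tool_rot: [0.81, 0.586, -0.001, 0.004]
force: [0.0, 0.3, -1.6]
finger_gap: 0.601
```

```bash
python3 s.py
```

```text
t 6.2 tcp mm [563.6  -5.3  18.4] jaw deg -18.26 tilt z [ 0.002 -0.008 -1.   ] F [ 0.   0.3 -1.6] gap 0.601
t 6.25 tcp mm [563.2  -5.   17.3] jaw deg -18.24 tilt z [ 0.001 -0.007 -1.   ] F [ 0.1  0.2 -1.8] gap 0.603
```

Call:
jog_arm(motion=[[0, 0, -0.1, 0, 160]])

```text
t: 6.33
tcp_pos: [0.5632, -0.0052, 0.0166]
tool_rot: [0.81, 0.586, -0.002, 0.003]
force: [-3.5, 1.1, 20.3]
finger_gap: 0.599
```

```bash
python3 s.py
```

```text
t 6.33 tcp mm [563.2  -5.2  16.6] jaw deg -18.24 tilt z [ 0.001 -0.008 -1.   ] F [-3.5  1.1 20.3] gap 0.599
t 6.38 tcp mm [563.2  -5.2  16.8] jaw deg -18.23 tilt z [ 0.001 -0.008 -1.   ] F [-1.1 -0.8 -0.1] gap 0.604
```

Call:
jog_arm(motion=[[0, 0, 0, 0, 60], [0, 0, 0, 0, 40], [0, 0, 0, 0, 20], [0, 0, 1, 0, 0], [0, 0, 2.5, 0, 0], [0, 0, 3, 0, 0], [0, 0, 2, 0, 0]])

```text
t: 6.97
tcp_pos: [0.5609, -0.0049, 0.1031]
tool_rot: [0.81, 0.586, -0.004, 0.001]
force: [0.9, 0.3, -0.7]
finger_gap: 1.0
```

```bash
python3 s.py
python3 - <<'E'
from h import *
d=snapshot('wrist'); cv2.imwrite('pics/w4.png',d['img'][:,:,::-1])
E
```

```text
t 6.97 tcp mm [560.9  -4.9 103.1] jaw deg -18.23 tilt z [-0.006 -0.006 -1.   ] F [ 0.9  0.3 -0.7] gap 1.0
t 7.02 tcp mm [563.2  -5.2 106.5] jaw deg -18.22 tilt z [ 0.001 -0.007 -1.   ] F [0.9 0.3 0.8] gap 0.998
```

View pics/w4.png

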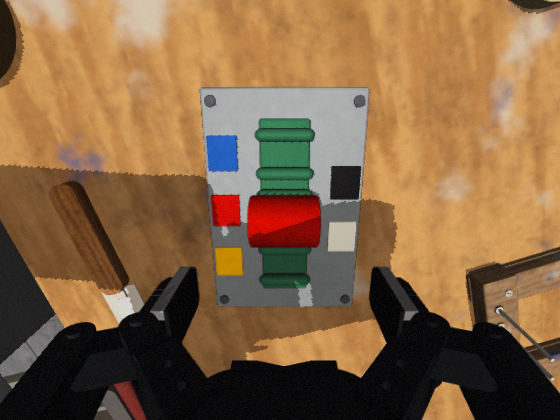

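Call:
jog_arm(motion=[[-0.6, 1.8, 0, 3, 0], [-1.1, 3.2, 0, 4, 0], [-1.1, 3.3, 0, 4, 0], [-1.1, 3.4, 0, 4, 0], [-1.1, 3.4, 0, 4, 0], [-1.1, 3.4, 0, 4, 0], [-1.1, 3.3, 0, 4, 0], [-1.1, 3.2, 0, 4, 0], [-1.0, 3.0, 0, 4, 0], [-0.6, 1.9, 0, 2.5, 0]])

```text
t: 7.9
tcp_pos: [0.4615, 0.2989, 0.1062]
tool_rot: [0.571, 0.821, 0.003, 0.006]
force: [0.3, 0.0, -0.2]
finger_gap: 1.006
```

```bash
python3 s.py
python3 - <<'E'
from h import *
d=snapshot('wrist'); cv2.imwrite('pics/w5.png',d['img'][:,:,::-1])
E
```

```text
t 7.9 tcp mm [461.5 298.9 106.2] jaw deg 20.4 tilt z [ 0.013 -0.002 -1.   ] F [ 0.3  0.  -0.2] gap 1.006
t 7.95 tcp mm [460.6 301.3 106.3] jaw deg 20.55 tilt z [ 0.013 -0.001 -1.   ] F [-0.9  1.7 -0.4] gap 1.002
```

View pics/w5.png

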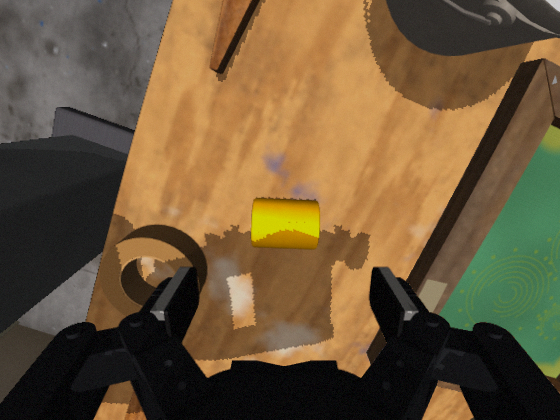

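Run:
```python
from meas import *
d=snapshot('wrist')
rollers(d,dict(yellow=(286,222)),45)
r,P=cloud(d)
for u,v in [(200,250),(195,235),(180,290),(430,300),(415,280),(160,300)]: print(u,v,np.round(P[v,u]*1000,0))
```

```text
yellow rect [ 463.7  296.8   18.    52.1   39.    42.7 3159. ] cyl c [463.9 296.1] ang 17.8 z 20.4 len 50.4 rms 0.57
200 250 [405. 239.   6.]
195 235 [396. 249.   1.]
180 290 [417. 294. 142.]
430 300 [596. 281.  45.]
415 280 [581. 290.  36.]
160 300 [412. 293. 150.]
```

Call:
jog_arm(motion=[[0.3, -0.4, -0.8, -2, 40], [0, 0, -1.6, 0, 40], [0, 0, -1.8, 0, 40], [0, 0, -1.6, 0, 40], [0, 0, -1.2, 0, 40]])

```text
t: 8.47
tcp_pos: [0.4698, 0.2896, 0.0366]
tool_rot: [0.589, 0.808, 0.005, 0.009]
force: [0.4, -0.5, 0.2]
finger_gap: 0.841
```

```bash
python3 s.py
```

```text
t 8.47 tcp mm [469.8 289.6  36.6] jaw deg 17.79 tilt z [ 0.022 -0.003 -1.   ] F [ 0.4 -0.5  0.2] gap 0.841
t 8.52 tcp mm [468.7 288.9  34.6] jaw deg 17.77 tilt z [ 0.018 -0.004 -1.   ] F [-0.7  0.3 -2.5] gap 0.841
```

Call:
jog_arm(motion=[[-0.45, 0.7, -0.3, 0.3, 40]])

```text
t: 8.6
tcp_pos: [0.4653, 0.2941, 0.0311]
tool_rot: [0.589, 0.808, 0.003, 0.009]
force: [-0.9, -0.3, -0.1]
finger_gap: 0.845
```

```bash
python3 s.py
```

```text
t 8.6 tcp mm [465.3 294.1  31.1] jaw deg 17.87 tilt z [ 0.018 -0.005 -1.   ] F [-0.9 -0.3 -0.1] gap 0.845
t 8.65 tcp mm [463.2 295.1  30.4] jaw deg 17.94 tilt z [ 0.015 -0.005 -1.   ] F [-0.7  1.  -0. ] gap 0.845
```

Call:
jog_arm(motion=[[0, 0, -0.8, 0, 40], [0, 0, -0.8, 0, 40]])

```text
t: 8.82
tcp_pos: [0.4643, 0.2953, 0.0154]
tool_rot: [0.588, 0.808, 0.004, 0.008]
force: [-1.3, 0.3, 0.1]
finger_gap: 0.845
```

```bash
python3 s.py
```

```text
t 8.82 tcp mm [464.3 295.3  15.4] jaw deg 17.9 tilt z [ 0.018 -0.004 -1.   ] F [-1.3  0.3  0.1] gap 0.845
t 8.87 tcp mm [463.6 295.1  14.1] jaw deg 17.91 tilt z [ 0.016 -0.004 -1.   ] F [-0.7 -0.3 -0.6] gap 0.845
```

Call:
jog_arm(motion=[[0, 0.1, -0.85, 0.2, 40]])

```text
t: 8.95
tcp_pos: [0.4646, 0.2963, 0.0061]
tool_rot: [0.587, 0.81, 0.004, 0.009]
force: [1.0, 0.4, 0.2]
finger_gap: 0.842
```

```bash
python3 s.py
```

```text
t 8.95 tcp mm [464.6 296.3   6.1] jaw deg 18.11 tilt z [ 0.019 -0.004 -1.   ] F [1.  0.4 0.2] gap 0.842
t 9.0 tcp mm [463.4 296.    4.2] jaw deg 18.12 tilt z [ 0.016 -0.005 -1.   ] F [ 0.9 -0.1 -1.7] gap 0.845
```

Call:
jog_arm(motion=[[0, 0, 0, 0, 150], [0, 0, 0, 0, 150], [0, 0, 0, 0, 150], [0, 0, 0, 0, 150]])

```text
t: 9.33
tcp_pos: [0.4632, 0.2962, 0.0038]
tool_rot: [0.587, 0.81, 0.002, 0.008]
force: [-0.3, 1.3, -1.9]
finger_gap: 0.605
```

```bash
python3 s.py
```

```text
t 9.33 tcp mm [463.2 296.2   3.8] jaw deg 18.16 tilt z [ 0.015 -0.005 -1.   ] F [-0.3  1.3 -1.9] gap 0.605
t 9.38 tcp mm [463.2 296.2   3.8] jaw deg 18.16 tilt z [ 0.015 -0.005 -1.   ] F [-0.4 -0.3 -0.9] gap 0.599
```

Call:
jog_arm(motion=[[0, 0, 1.2, 0, 160], [0, 0, 2.3, 0, 160], [0, 0, 2.5, 0, 160], [0.2, -1.0, 2.0, -1, 160], [0.6, -2.2, 0.5, -3, 160], [0.8, -3.2, 0, -4, 160], [0.8, -3.4, 0, -4, 160], [0.8, -3.4, 0, -4, 160], [0.8, -3.4, 0, -4, 160], [0.6, -2.6, 0, -3, 160]])

```text
t: 10.22
tcp_pos: [0.509, 0.1029, 0.1012]
tool_rot: [0.738, 0.675, 0.005, 0.01]
force: [0.9, -0.6, -1.4]
finger_gap: 0.602
```

```bash
python3 s.py
```

```text
t 10.22 tcp mm [509.  102.9 101.2] jaw deg -5.13 tilt z [ 0.021 -0.009 -1.   ] F [ 0.9 -0.6 -1.4] gap 0.602
t 10.27 tcp mm [511.1  99.1 101.4] jaw deg -5.36 tilt z [ 0.024 -0.011 -1.   ] F [ 1.6 -1.4 -0.5] gap 0.603
```

Call:
jog_arm(motion=[[0.5, -1.8, 0, -2, 160], [0.8, -3.0, 0, -3, 160], [0.8, -3.3, 0, -3, 160], [0.8, -3.2, 0, -2.5, 160], [0.5, -2.0, 0, -1.5, 160]])

```text
t: 10.68
tcp_pos: [0.5447, -0.0381, 0.106]
tool_rot: [0.808, 0.589, 0.005, 0.013]
force: [0.4, 0.7, -1.6]
finger_gap: 0.605
```

```bash
python3 s.py
```

```text
t 10.68 tcp mm [544.7 -38.1 106. ] jaw deg -17.81 tilt z [ 0.023 -0.015 -1.   ] F [ 0.4  0.7 -1.6] gap 0.605
t 10.73 tcp mm [546.7 -41.3 106.4] jaw deg -17.94 tilt z [ 0.026 -0.018 -0.999] F [ 1.6 -2.1 -1.6] gap 0.603
```

Call:
jog_arm(motion=[[0.2, -0.85, 0, -0.3, 160]])

```text
t: 10.82
tcp_pos: [0.5481, -0.0502, 0.1069]
tool_rot: [0.811, 0.585, 0.005, 0.014]
force: [-0.8, 0.9, -1.6]
finger_gap: 0.602
```

```bash
python3 s.py
```

```text
t 10.82 tcp mm [548.1 -50.2 106.9] jaw deg -18.32 tilt z [ 0.025 -0.017 -1.   ] F [-0.8  0.9 -1.6] gap 0.602
t 10.87 tcp mm [550.2 -52.9 107.4] jaw deg -18.34 tilt z [ 0.029 -0.02  -0.999] F [ 1.1 -1.8 -0.9] gap 0.602
```

Call:
jog_arm(motion=[[0, 0, -1.0, 0, 160], [0, 0, -1.6, 0, 160], [0, 0, -1.4, 0, 160]])

```text
t: 11.12
tcp_pos: [0.5527, -0.0528, 0.0696]
tool_rot: [0.81, 0.586, 0.009, 0.02]
force: [-0.2, -0.4, -0.8]
finger_gap: 0.598
```

```bash
python3 s.py
```

```text
t 11.12 tcp mm [552.7 -52.8  69.6] jaw deg -18.29 tilt z [ 0.038 -0.022 -0.999] F [-0.2 -0.4 -0.8] gap 0.598
t 11.17 tcp mm [550.8 -52.1  67. ] jaw deg -18.28 tilt z [ 0.033 -0.021 -0.999] F [ 0.3 -0.8 -2.8] gap 0.6
```

Call:
jog_arm(motion=[[0, 0, -1.5, 0, 160], [0, 0, -1.1, 0, 160], [0, 0, -0.7, 0, 160], [0, 0, -0.3, 0, 160]])

```text
t: 11.5
tcp_pos: [0.5486, -0.0478, 0.0282]
tool_rot: [0.809, 0.588, 0.006, 0.016]
force: [-0.3, -0.3, -1.9]
finger_gap: 0.598
```

```bash
python3 s.py
```

```text
t 11.5 tcp mm [548.6 -47.8  28.2] jaw deg -17.95 tilt z [ 0.029 -0.019 -0.999] F [-0.3 -0.3 -1.9] gap 0.598
t 11.55 tcp mm [548.5 -47.8  28. ] jaw deg -17.96 tilt z [ 0.028 -0.019 -0.999] F [-0.2 -0.  -1.8] gap 0.601
```

Call:
jog_arm(motion=[[0.1, -0.25, -0.6, -0.3, 160]])

```text
t: 11.63
tcp_pos: [0.5499, -0.0499, 0.0226]
tool_rot: [0.81, 0.586, 0.006, 0.016]
force: [0.1, -1.2, -2.1]
finger_gap: 0.601
```

```bash
python3 s.py
```

```text
t 11.63 tcp mm [549.9 -49.9  22.6] jaw deg -18.21 tilt z [ 0.029 -0.019 -0.999] F [ 0.1 -1.2 -2.1] gap 0.601
t 11.68 tcp mm [549.6 -50.3  21.2] jaw deg -18.26 tilt z [ 0.028 -0.019 -0.999] F [ 0.6  0.3 -2.5] gap 0.598
```

Call:
jog_arm(motion=[[0, 0, -0.35, 0, 160]])

```text
t: 11.77
tcp_pos: [0.5502, -0.0506, 0.018]
tool_rot: [0.81, 0.586, 0.006, 0.016]
force: [0.3, -0.1, -0.9]
finger_gap: 0.601
```

```bash
python3 s.py
```

```text
t 11.77 tcp mm [550.2 -50.6  18. ] jaw deg -18.26 tilt z [ 0.029 -0.019 -0.999] F [ 0.3 -0.1 -0.9] gap 0.601
t 11.82 tcp mm [549.8 -50.5  17.2] jaw deg -18.27 tilt z [ 0.028 -0.019 -0.999] F [-0.3  0.  -0.9] gap 0.603
```

Call:
jog_arm(motion=[[0, 0, -0.06, 0, 160]])

```text
t: 11.9
tcp_pos: [0.5498, -0.0506, 0.0168]
tool_rot: [0.81, 0.586, 0.006, 0.016]
force: [-1.0, 1.2, 8.4]
finger_gap: 0.6
```

```bash
python3 s.py
```

```text
t 11.9 tcp mm [549.8 -50.6  16.8] jaw deg -18.28 tilt z [ 0.028 -0.019 -0.999] F [-1.   1.2  8.4] gap 0.6
t 11.95 tcp mm [549.8 -50.6  16.9] jaw deg -18.28 tilt z [ 0.028 -0.019 -0.999] F [-0.6  0.6 -0.4] gap 0.598
```

Call:
jog_arm(motion=[[0, 0, 0, 0, 60], [0, 0, 0, 0, 40], [0, 0, 0, 0, 20], [0, 0, 0.3, 0, 0], [0, 0, 0.8, 0, 0], [0, 0, 1.3, 0, 0], [0, 0, 1.8, 0, 0], [0, 0, 2.3, 0, 0], [0, 0, 2.6, 0, 0]])

```text
t: 12.7
tcp_pos: [0.5472, -0.0504, 0.1099]
tool_rot: [0.811, 0.585, 0.004, 0.013]
force: [-0.3, 0.2, 0.0]
finger_gap: 1.001
```

```bash
python3 s.py
python3 - <<'E'
from h import *
d=snapshot('wrist'); cv2.imwrite('pics/w6.png',d['img'][:,:,::-1])
E
```

```text
t 12.7 tcp mm [547.2 -50.4 109.9] jaw deg -18.33 tilt z [ 0.021 -0.017 -1.   ] F [-0.3  0.2  0. ] gap 1.001
t 12.75 tcp mm [550.6 -51.1 115.1] jaw deg -18.31 tilt z [ 0.031 -0.02  -0.999] F [0.2 0.1 2.1] gap 1.002
```

View pics/w6.png

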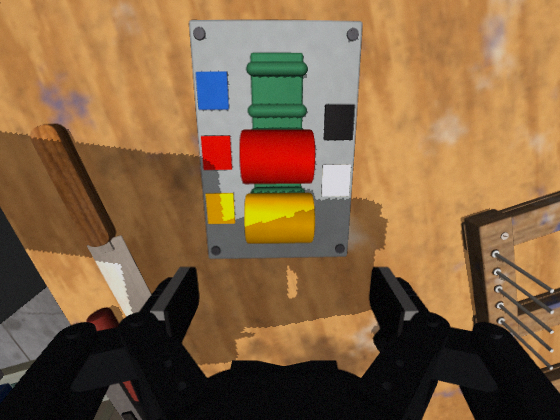

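Call:
jog_arm(motion=[[0, 0, 2.5, 0, 0], [0, 0, 0, 0, 0], [0.1, -3.2, 0, 2, 0], [0.1, -3.4, 0, 2, 0], [0.2, -3.5, 0, 2, 0], [0.2, -3.5, 0, 2, 0], [0.2, -3.5, 0, 2, 0], [0.2, -3.4, 0, 2, 0], [0.1, -3.0, 0, 2, 0], [0.1, -2.0, 0, 1.5, 0]])

```text
t: 13.63
tcp_pos: [0.5591, -0.3095, 0.1394]
tool_rot: [0.716, 0.698, 0.01, 0.015]
force: [1.0, 0.4, 0.0]
finger_gap: 0.999
```

```bash
python3 s.py
```

```text
t 13.63 tcp mm [ 559.1 -309.5  139.4] jaw deg -1.45 tilt z [ 0.034 -0.008 -0.999] F [1.  0.4 0. ] gap 0.999
t 13.68 tcp mm [ 559.8 -313.8  139.5] jaw deg -1.52 tilt z [ 0.036 -0.012 -0.999] F [ 1.2 -2.7  0.5] gap 0.996
```

Call:
jog_arm(motion=[[0.2, -2.0, 0, 0.8, 0], [0.1, -1.4, 0, 0.4, 0], [0, 0, 2, 0, 0], [0, 0, 0, 0, 0]])

```text
t: 14.02
tcp_pos: [0.5605, -0.3512, 0.1563]
tool_rot: [0.711, 0.703, 0.009, 0.014]
force: [0.7, -1.0, 0.5]
finger_gap: 1.0
```

```bash
python3 s.py
python3 - <<'E'
from h import *
d=snapshot('wrist'); cv2.imwrite('pics/w7.png',d['img'][:,:,::-1])
E
```

```text
t 14.02 tcp mm [ 560.5 -351.2  156.3] jaw deg -0.58 tilt z [ 0.032 -0.007 -0.999] F [ 0.7 -1.   0.5] gap 1.0
t 14.07 tcp mm [ 559.1 -350.1  154. ] jaw deg -0.57 tilt z [ 0.029 -0.004 -1.   ] F [-0.5 -0.3 -1.5] gap 1.0
```

View pics/w7.png

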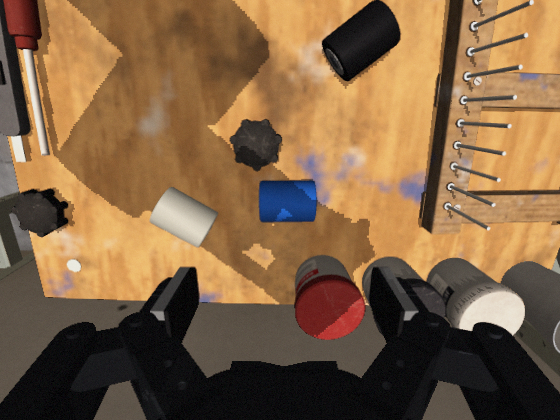

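Run:
```python
from meas import *
d=snapshot('wrist')
rollers(d,dict(blue=(287,202),white=(184,216),black=(361,40)),36)
r,P=cloud(d)
for u,v in [(330,283),(330,300),(330,262),(330,320),(258,142)]: print(u,v,np.round(P[v,u]*1000,0))
d=snapshot('top'); r,P=cloud(d)
crop(d['img'],330,60,480,220,4,'pics/tins.png')
for u,v in [(452,186),(452,156),(450,125),(445,186),(437,188)]: print(u,v,np.round(P[v,u]*1000,0))
```

```text
blue rect [ 5.650e+02 -3.499e+02 -1.200e+00  3.790e+01  5.260e+01  4.230e+01
  2.254e+03] cyl c [ 565.2 -351.1] ang -0.6 z 20.4 len 50.3 rms 0.73
white rect [ 466.8 -365.2  -31.9   38.9   52.9   42.4 2235. ] cyl c [ 466.1 -365.8] ang -32.7 z 20.5 len 51.0 rms 0.92
black rect [ 626.9 -213.9   36.    52.4   39.1   42.4 3378. ] cyl c [ 626.7 -214.2] ang 36.3 z 20.1 len 50.4 rms 1.91
330 283 [ 602. -415.   62.]
330 300 [ 603. -433.   62.]
330 262 [ 610. -419.   15.]
330 320 [ 603. -454.   63.]
258 142 [ 540. -293.   27.]
452 186 [ 497. -226.  551.]
452 156 [ 613. -357.  272.]
450 125 [ 750. -449.   77.]
445 186 [ 503. -232.  519.]
437 188 [ 508. -235.  488.]
```

View pics/tins.png

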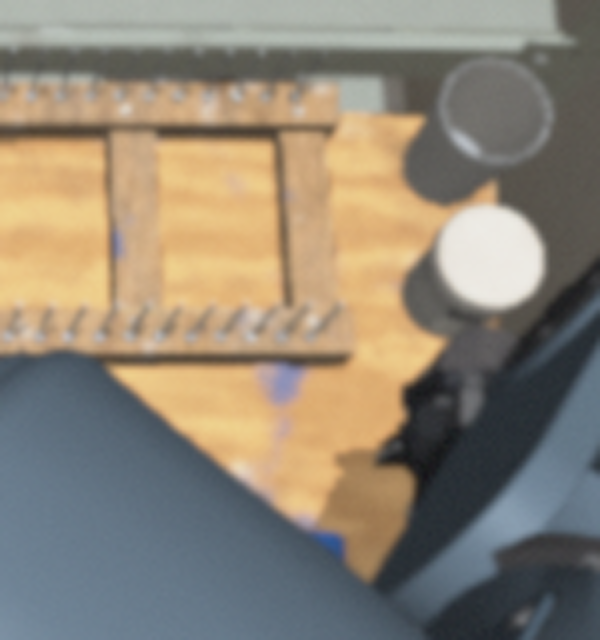

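Call:
jog_arm(motion=[[0, 0, -2.8, 0, 40], [0, 0, -2.5, 0, 40], [0, 0, -2.1, 0, 40], [0, 0, -1.6, 0, 40], [0, 0, -1.0, 0, 40], [0, 0, -0.5, 0, 40]])

```text
t: 14.72
tcp_pos: [0.5587, -0.3424, 0.0433]
tool_rot: [0.708, 0.706, 0.009, 0.01]
force: [0.2, -0.4, 0.1]
finger_gap: 0.84
```

```bash
python3 s.py
```

```text
t 14.72 tcp mm [ 558.7 -342.4   43.3] jaw deg -0.2 tilt z [ 0.026 -0.001 -1.   ] F [ 0.2 -0.4  0.1] gap 0.84
t 14.77 tcp mm [ 558.2 -341.9   42.6] jaw deg -0.2 tilt z [ 0.025  0.    -1.   ] F [ 0.3  0.6 -1.5] gap 0.842
```

Call:
jog_arm(motion=[[0.65, -0.85, 0, -0.4, 40]])

```text
t: 14.85
tcp_pos: [0.5634, -0.3483, 0.042]
tool_rot: [0.71, 0.704, 0.009, 0.006]
force: [-0.6, 0.1, 0.8]
finger_gap: 0.844
```

```bash
python3 s.py
```

```text
t 14.85 tcp mm [ 563.4 -348.3   42. ] jaw deg -0.56 tilt z [ 0.022  0.003 -1.   ] F [-0.6  0.1  0.8] gap 0.844
t 14.9 tcp mm [ 566.2 -351.9   42.6] jaw deg -0.62 tilt z [ 0.027 -0.001 -1.   ] F [ 1.6 -1.8  0.4] gap 0.842
```

Call:
jog_arm(motion=[[0, 0, -1.2, 0, 40], [0, 0, -0.9, 0, 40], [0, 0, -0.6, 0, 40]])

```text
t: 15.15
tcp_pos: [0.5705, -0.3562, 0.0183]
tool_rot: [0.711, 0.703, 0.009, 0.016]
force: [0.1, -0.5, 0.2]
finger_gap: 0.845
```

```bash
python3 s.py
```

```text
t 15.15 tcp mm [ 570.5 -356.2   18.3] jaw deg -0.64 tilt z [ 0.036 -0.01  -0.999] F [ 0.1 -0.5  0.2] gap 0.845
t 15.2 tcp mm [ 569.7 -355.5   17. ] jaw deg -0.65 tilt z [ 0.034 -0.008 -0.999] F [ 0.2  0.3 -1.5] gap 0.841
```

```bash
cat > s.py <<'E'
from h import *
snapshot('top'); snapshot('top'); st()
E
python3 s.py
```

```text
t 15.3 tcp mm [ 569.6 -355.2   17.9] jaw deg -0.64 tilt z [ 0.034 -0.008 -0.999] F [-0.1 -0.8  0.4] gap 0.842
```

Call:
jog_arm(motion=[[-0.4, 0.4, -0.3, 0, 40]])

```text
t: 15.38
tcp_pos: [0.5668, -0.3526, 0.0157]
tool_rot: [0.711, 0.703, 0.009, 0.016]
force: [-0.6, -0.2, 0.2]
finger_gap: 0.844
```

```bash
python3 s.py
```

```text
t 15.48 tcp mm [ 564.3 -350.    14.4] jaw deg -0.64 tilt z [ 0.032 -0.006 -0.999] F [ 0.6 -0.4  0.2] gap 0.84
```

Call:
jog_arm(motion=[[0.1, -0.1, -0.9, 0, 40]])

```text
t: 15.57
tcp_pos: [0.5661, -0.3515, 0.0069]
tool_rot: [0.711, 0.703, 0.009, 0.015]
force: [0.3, 0.4, 0.4]
finger_gap: 0.841
```

```bash
python3 s.py
```

```text
t 15.67 tcp mm [ 564.6 -350.4    4.2] jaw deg -0.64 tilt z [ 0.03  -0.004 -1.   ] F [-0.2 -0.   0. ] gap 0.848
```

Call:
jog_arm(motion=[[0, 0, 0, 0, 150], [0, 0, 0, 0, 150], [0, 0, 0, 0, 150], [0, 0, 0, 0, 150]])

```text
t: 16.0
tcp_pos: [0.5647, -0.3504, 0.0042]
tool_rot: [0.711, 0.703, 0.009, 0.012]
force: [-1.5, 0.5, -1.2]
finger_gap: 0.6
```

```bash
python3 s.py
```

```text
t 16.1 tcp mm [ 564.7 -350.5    4.2] jaw deg -0.63 tilt z [ 0.03  -0.004 -1.   ] F [-0.5  0.7 -1. ] gap 0.605
```

Call:
jog_arm(motion=[[0, 0, 2.0, 0, 160], [0, 0, 2.8, 0, 160], [0, 0, 2.8, 0, 160], [0, 0, 0, 0, 160], [0.1, 2.5, 0, -1, 160], [0.1, 3.2, 0, -2, 160], [0.1, 3.4, 0, -2, 160], [0.1, 3.4, 0, -2, 160], [0.1, 3.4, 0, -2, 160], [0.1, 3.2, 0, -2, 160]])

```text
t: 16.93
tcp_pos: [0.5684, -0.1617, 0.0784]
tool_rot: [0.782, 0.623, 0.007, 0.014]
force: [-0.4, -0.2, -1.9]
finger_gap: 0.604
```

```bash
python3 s.py
```

```text
t 17.03 tcp mm [ 566.7 -157.4   77.8] jaw deg -12.49 tilt z [ 0.025 -0.01  -1.   ] F [-0.3  0.6 -2.3] gap 0.603
```

Call:
jog_arm(motion=[[0.2, 3.0, 0.5, -1, 160], [0.2, 3.2, 0, -1, 160], [0.2, 3.2, 0, -1, 160], [0.2, 3.2, 0, -1, 160], [0.2, 3.0, 0, -1, 160], [0.1, 2.2, 0, -0.5, 160], [0, 1.2, 0, 0, 160]])

```text
t: 17.62
tcp_pos: [0.579, 0.0342, 0.0792]
tool_rot: [0.811, 0.585, 0.005, 0.014]
force: [-0.2, -0.9, -1.4]
finger_gap: 0.602
```

```bash
python3 s.py
```

```text
t 17.72 tcp mm [578.7  33.8  79.1] jaw deg -18.35 tilt z [ 0.024 -0.016 -1.   ] F [-0.5  0.7 -2.2] gap 0.6
```

Call:
jog_arm(motion=[[0.05, 0.65, 0, 0.1, 160]])

```text
t: 17.8
tcp_pos: [0.5795, 0.039, 0.0789]
tool_rot: [0.81, 0.586, 0.005, 0.014]
force: [0.4, -0.2, -1.8]
finger_gap: 0.602
```

```bash
python3 s.py
```

```text
t 17.9 tcp mm [579.2  39.9  78.9] jaw deg -18.27 tilt z [ 0.024 -0.016 -1.   ] F [-0.6 -0.1 -1. ] gap 0.6
```

Call:
jog_arm(motion=[[0, 0, -1.5, 0, 160], [0, 0, -1.3, 0, 160], [0, 0, -1.0, 0, 160], [0, 0, -0.4, 0, 160]])

```text
t: 18.23
tcp_pos: [0.582, 0.0348, 0.0371]
tool_rot: [0.812, 0.584, 0.007, 0.016]
force: [0.3, 0.2, -0.5]
finger_gap: 0.601
```

```bash
python3 s.py
```

```text
t 18.33 tcp mm [582.   35.1  37.4] jaw deg -18.53 tilt z [ 0.03  -0.018 -0.999] F [-0.2 -0.3 -0.8] gap 0.602
```

Call:
jog_arm(motion=[[-0.25, 0.5, 0, 0.2, 160]])

```text
t: 18.42
tcp_pos: [0.5805, 0.0389, 0.0376]
tool_rot: [0.811, 0.585, 0.007, 0.016]
force: [0.2, -0.6, -1.3]
finger_gap: 0.602
```

```bash
python3 s.py
```

```text
t 18.52 tcp mm [579.   40.4  37.7] jaw deg -18.32 tilt z [ 0.029 -0.017 -0.999] F [ 0.1  0.1 -0.8] gap 0.602
```

Call:
jog_arm(motion=[[0, 0.05, -1.1, 0, 160]])

```text
t: 18.6
tcp_pos: [0.5808, 0.0409, 0.0286]
tool_rot: [0.81, 0.586, 0.009, 0.017]
force: [0.5, -0.0, -1.0]
finger_gap: 0.597
```

```bash
python3 s.py
```

```text
t 18.7 tcp mm [578.1  41.2  25.8] jaw deg -18.3 tilt z [ 0.027 -0.017 -0.999] F [-0.  -0.7 -0.9] gap 0.601
```

Call:
jog_arm(motion=[[0.1, -0.03, -0.65, 0, 160]])

```text
t: 18.78
tcp_pos: [0.5796, 0.0411, 0.0197]
tool_rot: [0.81, 0.586, 0.007, 0.015]
force: [-0.0, -0.2, -1.9]
finger_gap: 0.604
```

```bash
python3 s.py
```

```text
t 18.88 tcp mm [578.6  41.   18.2] jaw deg -18.29 tilt z [ 0.025 -0.017 -1.   ] F [-0.4  0.9 -1.1] gap 0.602
```

Call:
jog_arm(motion=[[0.06, -0.03, -0.13, 0, 160]])

```text
t: 18.97
tcp_pos: [0.5791, 0.0409, 0.017]
tool_rot: [0.811, 0.586, 0.005, 0.014]
force: [-3.0, 3.4, 16.9]
finger_gap: 0.596
```

```bash
python3 s.py
```

```text
t 19.07 tcp mm [579.3  41.1  17.1] jaw deg -18.31 tilt z [ 0.025 -0.016 -1.   ] F [-0.3  2.3 -0.1] gap 0.605
```

Contact; release, rise.

Call:
jog_arm(motion=[[0, 0, 0, 0, 60], [0, 0, 0, 0, 40], [0, 0, 0, 0, 20], [0, 0, 1.0, 0, 0], [0, 0, 2.0, 0, 0], [0, 0, 2.8, 0, 0], [0, 0, 2.8, 0, 0], [0, 0, 0, 0, 0]])

```text
t: 19.73
tcp_pos: [0.5792, 0.0403, 0.1074]
tool_rot: [0.81, 0.586, 0.005, 0.014]
force: [0.0, -0.7, 0.1]
finger_gap: 1.004
```

```bash
python3 s.py
python3 - <<'E'
from meas import *
d=snapshot('wrist'); cv2.imwrite('pics/w8.png',d['img'][:,:,::-1])
d=snapshot('top'); crop(d['img'],330,155,440,265,5,'pics/cr2.png')
E
```

```text
t 19.83 tcp mm [576.8  40.5 103.8] jaw deg -18.3 tilt z [ 0.018 -0.016 -1.   ] F [-0.2  0.1 -0.9] gap 1.002
```

View pics/w8.png

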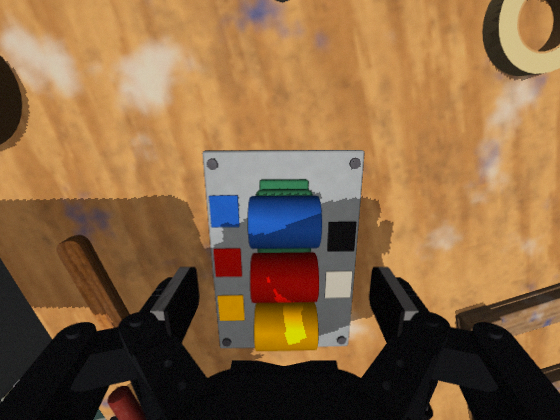

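Call:
jog_arm(motion=[[0.4, -2.0, 0.3, 5, 0], [0.5, -2.6, 0.3, 5.5, 0], [0.5, -2.8, 0, 5.5, 0], [0.5, -2.8, 0, 5.5, 0], [0.5, -2.8, 0, 5.5, 0], [0.5, -2.8, 0, 5.5, 0], [0.5, -2.6, 0, 5.5, 0], [0.5, -2.4, 0, 5.5, 0], [0.4, -1.8, 0, 5, 0], [0.3, -1.2, 0, 3, 0]])

```text
t: 20.77
tcp_pos: [0.6094, -0.2011, 0.0909]
tool_rot: [0.453, 0.891, -0.004, -0.005]
force: [0.5, 0.2, -0.4]
finger_gap: 1.001
```

```bash
python3 s.py
python3 - <<'E'
from meas import *
d=snapshot('wrist'); cv2.imwrite('pics/w9.png',d['img'][:,:,::-1])
E
```

```text
t 20.87 tcp mm [ 609.7 -201.4   90.9] jaw deg 35.8 tilt z [-0.012 -0.002 -1.   ] F [ 0.4 -0.1 -0.9] gap 1.0
```

View pics/w9.png

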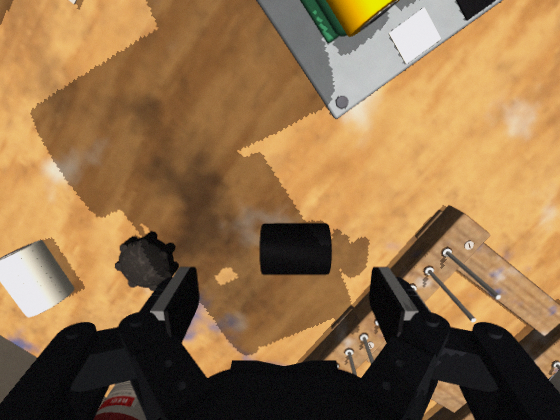

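Run:
```python
from meas import *
d=snapshot('wrist')
rollers(d,dict(black=(296,249)),45)
r,P=cloud(d)
for u,v in [(445,225),(420,250),(435,258),(470,320),(500,297)]: print(u,v,np.round(P[v,u]*1000,0))
```

```text
black rect [ 626.3 -211.7   36.2   52.2   34.9   42.2 3311. ] cyl c [ 627.6 -213.8] ang 36.1 z 20.5 len 50.4 rms 0.59
445 225 [ 708. -128.   22.]
420 250 [ 707. -155.   22.]
435 258 [ 715. -152.   30.]
470 320 [ 564. -135.  235.]
500 297 [ 794. -146.   21.]
```

Call:
jog_arm(motion=[[1.6, -1.15, 0, 0.4, 40]])

```text
t: 21.05
tcp_pos: [0.6209, -0.2057, 0.0901]
tool_rot: [0.452, 0.892, -0.003, -0.01]
force: [-0.3, 0.2, -0.5]
finger_gap: 0.88
```

```bash
python3 s.py
```

```text
t 21.15 tcp mm [ 626.4 -209.6   91.1] jaw deg 36.25 tilt z [-0.011 -0.001 -1.   ] F [ 0.5 -0.4  1.2] gap 0.847
```

Call:
jog_arm(motion=[[0, 0, -2.0, 0, 40], [0, 0, -1.6, 0, 40], [0, 0, -1.1, 0, 40], [0, 0, -0.5, 0, 40]])

```text
t: 21.48
tcp_pos: [0.626, -0.2043, 0.0393]
tool_rot: [0.451, 0.892, -0.003, -0.004]
force: [-0.4, -0.0, -0.4]
finger_gap: 0.846
```

```bash
python3 s.py
```

```text
t 21.58 tcp mm [ 626.1 -204.5   39.7] jaw deg 36.34 tilt z [-0.01  -0.001 -1.   ] F [-0.5  0.2  1.2] gap 0.84
```

Call:
jog_arm(motion=[[0.1, -0.95, 0, 0, 40]])

```text
t: 21.67
tcp_pos: [0.6268, -0.2121, 0.0398]
tool_rot: [0.451, 0.893, -0.003, -0.005]
force: [0.4, -0.0, -0.6]
finger_gap: 0.843
```

```bash
python3 s.py
```

```text
t 21.77 tcp mm [ 627.9 -215.5   40.4] jaw deg 36.3 tilt z [-0.008 -0.003 -1.   ] F [ 0.2 -0.5  0.2] gap 0.843
```

Call:
jog_arm(motion=[[0, 0, -1.4, 0, 40]])

```text
t: 21.85
tcp_pos: [0.6305, -0.2173, 0.0294]
tool_rot: [0.452, 0.892, -0.003, 0.001]
force: [0.2, -0.7, 0.3]
finger_gap: 0.843
```

```bash
python3 s.py
```

```text
t 21.95 tcp mm [ 627.  -215.6   25. ] jaw deg 36.26 tilt z [-0.01  -0.002 -1.   ] F [-1.3 -0.5 -0.4] gap 0.841
```

Call:
jog_arm(motion=[[0, 0.1, -1.2, 0, 40]])

```text
t: 22.03
tcp_pos: [0.6285, -0.2156, 0.0145]
tool_rot: [0.452, 0.892, -0.003, -0.002]
force: [0.9, -0.2, -0.1]
finger_gap: 0.845
```

```bash
python3 s.py
```

```text
t 22.13 tcp mm [ 625.3 -213.6   10.7] jaw deg 36.25 tilt z [-0.014  0.    -1.   ] F [0.3 0.  0.4] gap 0.844
```

Call:
jog_arm(motion=[[0, 0.03, -0.7, 0, 40]])

```text
t: 22.22
tcp_pos: [0.626, -0.2136, 0.0041]
tool_rot: [0.452, 0.892, -0.003, -0.005]
force: [-0.3, -0.2, 0.3]
finger_gap: 0.841
```

```bash
python3 s.py
```

```text
t 22.32 tcp mm [ 624.  -212.6    2. ] jaw deg 36.26 tilt z [-0.017  0.002 -1.   ] F [ 0.3 -0.1  0.1] gap 0.846
```

Call:
jog_arm(motion=[[0.3, -0.12, 0.15, 0, 40]])

```text
t: 22.4
tcp_pos: [0.6261, -0.2132, 0.0028]
tool_rot: [0.452, 0.892, -0.003, -0.009]
force: [1.0, 0.0, 0.6]
finger_gap: 0.844
```

```bash
python3 s.py
```

```text
t 22.5 tcp mm [ 627.7 -214.1    3.7] jaw deg 36.27 tilt z [-0.016  0.001 -1.   ] F [ 0.4 -0.2 -0.6] gap 0.84
```

Call:
jog_arm(motion=[[0, 0, 0, 0, 150], [0, 0, 0, 0, 150], [0, 0, 0, 0, 150], [0, 0, 0, 0, 150]])

```text
t: 22.83
tcp_pos: [0.6289, -0.2145, 0.005]
tool_rot: [0.452, 0.892, -0.003, -0.006]
force: [0.1, 0.0, -2.0]
finger_gap: 0.598
```

```bash
python3 s.py
```

```text
t 22.93 tcp mm [ 628.7 -214.4    4.8] jaw deg 36.27 tilt z [-0.014  0.    -1.   ] F [-0.   0.6 -2.2] gap 0.599
```

Call:
jog_arm(motion=[[0, 0, 2.0, 0, 160], [0, 0, 2.8, 0, 160], [0, 0, 2.8, 0, 160], [-0.3, 1.0, 1.5, -3, 160], [-0.6, 2.0, 0.5, -6, 160], [-0.6, 2.5, 0, -6, 160], [-0.6, 2.6, 0, -6, 160], [-0.6, 2.6, 0, -6, 160], [-0.6, 2.6, 0, -6, 160], [-0.6, 2.4, 0, -6, 160]])

```text
t: 23.77
tcp_pos: [0.5869, -0.058, 0.1027]
tool_rot: [0.738, 0.675, 0.001, -0.006]
force: [-0.1, 1.2, -1.2]
finger_gap: 0.597
```

```bash
python3 s.py
```

```text
t 23.87 tcp mm [584.8 -55.  102.2] jaw deg -4.61 tilt z [-0.012  0.013 -1.   ] F [-1.3  0.6 -1.2] gap 0.602
```

Call:
jog_arm(motion=[[-0.3, 2.0, 0, -4, 160], [-0.4, 2.2, 0, -4, 160], [-0.4, 1.8, 0, -3.5, 160], [-0.2, 1.0, 0, -2, 160]])

```text
t: 24.2
tcp_pos: [0.573, 0.014, 0.1023]
tool_rot: [0.812, 0.584, 0.001, -0.006]
force: [-0.2, 0.4, -1.7]
finger_gap: 0.603
```

```bash
python3 s.py
python3 - <<'E'
from h import *
d=snapshot('wrist'); cv2.imwrite('pics/w10.png',d['img'][:,:,::-1])
E
```

```text
t 24.3 tcp mm [573.1  13.9 102.3] jaw deg -18.33 tilt z [-0.006  0.011 -1.   ] F [ 0.3 -0.6 -2.7] gap 0.599
```

View pics/w10.png

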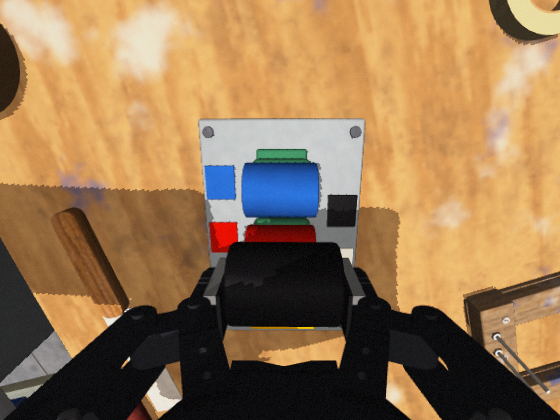

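Call:
jog_arm(motion=[[-0.15, 0.42, 0, 0.1, 160]])

```text
t: 24.43
tcp_pos: [0.5735, 0.0155, 0.1025]
tool_rot: [0.81, 0.586, 0.002, -0.005]
force: [-0.4, 1.0, -1.2]
finger_gap: 0.6
```

```bash
python3 s.py
```

```text
t 24.53 tcp mm [572.5  16.4 102.3] jaw deg -18.22 tilt z [-0.005  0.01  -1.   ] F [-0.   1.1 -2.6] gap 0.601
```

Call:
jog_arm(motion=[[0, 0, -1.4, 0, 160], [0, 0, -1.0, 0, 160], [0, 0, -0.5, 0, 160]])

```text
t: 24.78
tcp_pos: [0.5749, 0.0139, 0.0739]
tool_rot: [0.81, 0.586, 0.003, -0.003]
force: [0.1, -0.2, -1.9]
finger_gap: 0.597
```

```bash
python3 s.py
```

```text
t 24.88 tcp mm [574.2  14.1  73.7] jaw deg -18.27 tilt z [-0.001  0.009 -1.   ] F [ 0.5 -0.1 -2.4] gap 0.601
```

Call:
jog_arm(motion=[[-0.3, 0.4, 0, 0, 160]])

```text
t: 24.97
tcp_pos: [0.5722, 0.0172, 0.0736]
tool_rot: [0.811, 0.585, 0.003, -0.004]
force: [0.8, 0.1, -2.0]
finger_gap: 0.606
```

```bash
python3 s.py
```

```text
t 25.07 tcp mm [570.4  18.5  73.7] jaw deg -18.26 tilt z [-0.002  0.01  -1.   ] F [-0.5 -0.4 -1.9] gap 0.605
```

Call:
jog_arm(motion=[[0, 0, -1.3, 0, 160]])

```text
t: 25.15
tcp_pos: [0.5723, 0.0184, 0.0628]
tool_rot: [0.81, 0.586, 0.004, -0.003]
force: [1.4, 0.0, -2.0]
finger_gap: 0.603
```

```bash
python3 s.py
```

```text
t 25.25 tcp mm [569.3  18.8  60. ] jaw deg -18.24 tilt z [-0.005  0.01  -1.   ] F [ 0.5  0.4 -1.8] gap 0.596
```

Call:
jog_arm(motion=[[0.25, -0.06, -0.65, 0, 160]])

```text
t: 25.33
tcp_pos: [0.5721, 0.0184, 0.0544]
tool_rot: [0.81, 0.586, 0.001, -0.005]
force: [-0.4, -0.3, -1.5]
finger_gap: 0.602
```

```bash
python3 s.py
```

```text
t 25.43 tcp mm [572.   18.2  53.1] jaw deg -18.23 tilt z [-0.005  0.01  -1.   ] F [-1.1  0.  -1.7] gap 0.601
```

Call:
jog_arm(motion=[[0, 0, -0.22, 0, 160]])

```text
t: 25.52
tcp_pos: [0.5725, 0.0182, 0.0512]
tool_rot: [0.81, 0.586, 0.001, -0.005]
force: [-0.1, -0.6, -2.0]
finger_gap: 0.601
```

```bash
python3 s.py
```

```text
t 25.62 tcp mm [572.   18.2  50.8] jaw deg -18.23 tilt z [-0.005  0.01  -1.   ] F [-0.5  0.4 -2.1] gap 0.602
```

Call:
jog_arm(motion=[[0, 0, -0.08, 0, 160]])

```text
t: 25.7
tcp_pos: [0.5722, 0.0181, 0.0504]
tool_rot: [0.81, 0.586, 0.001, -0.006]
force: [-1.3, -1.0, 7.4]
finger_gap: 0.599
```

```bash
python3 s.py
```

```text
t 25.8 tcp mm [572.2  18.1  50.4] jaw deg -18.22 tilt z [-0.005  0.01  -1.   ] F [-1.4 -1.6  0.5] gap 0.604
```

Call:
jog_arm(motion=[[0, 0, 0, 0, 90], [0, 0, 0, 0, 70], [0, 0, 0, 0, 50], [0, 0, 0, 0, 30], [0, 0, 0, 0, 0], [0, 0, 0.8, 0, 0], [0, 0, 1.8, 0, 0], [0, 0, 2.5, 0, 0], [0, 0, 2.5, 0, 0]])

```text
t: 26.55
tcp_pos: [0.5691, 0.0186, 0.1257]
tool_rot: [0.81, 0.586, -0.002, -0.009]
force: [0.5, 0.2, 0.6]
finger_gap: 0.999
```

```bash
python3 s.py
python3 - <<'E'
from meas import *
d=snapshot('wrist'); cv2.imwrite('pics/w11.png',d['img'][:,:,::-1])
E
```

```text
t 26.65 tcp mm [572.6  18.1 129.3] jaw deg -18.25 tilt z [-0.004  0.01  -1.   ] F [ 0.8 -0.2  0.1] gap 1.0
```

View pics/w11.png

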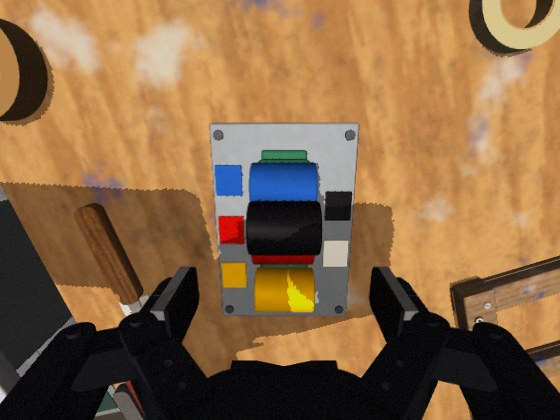

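Call:
jog_arm(motion=[[-0.9, -3.3, 0, -1.4, 0], [-1.0, -3.6, 0, -1.4, 0], [-1.0, -3.7, 0, -1.4, 0], [-1.0, -3.7, 0, -1.4, 0], [-1.0, -3.7, 0, -1.4, 0], [-1.0, -3.7, 0, -1.4, 0], [-1.0, -3.7, 0, -1.4, 0], [-1.0, -3.5, 0, -1.4, 0], [-0.9, -3.1, 0, -1.4, 0], [-0.6, -2.0, 0, -1, 0]])

```text
t: 27.53
tcp_pos: [0.4679, -0.3267, 0.1213]
tool_rot: [0.874, 0.486, 0.0, -0.012]
force: [-1.0, 0.1, -0.4]
finger_gap: 1.003
```

```bash
python3 s.py
```

```text
t 27.63 tcp mm [ 468.1 -327.6  121.2] jaw deg -31.88 tilt z [-0.011  0.02  -1.   ] F [-0.9  0.6  0.2] gap 1.002
```

Call:
jog_arm(motion=[[0, -2.2, 0, 0, 0], [0, -1.2, 0, -0.3, 0]])

```text
t: 27.8
tcp_pos: [0.4661, -0.3587, 0.1193]
tool_rot: [0.875, 0.483, -0.0, -0.015]
force: [0.6, -1.8, 0.3]
finger_gap: 0.995
```

```bash
python3 s.py
python3 - <<'E'
from meas import *
d=snapshot('wrist'); cv2.imwrite('pics/w12.png',d['img'][:,:,::-1])
E
```

```text
t 27.9 tcp mm [ 466.  -357.9  119.2] jaw deg -32.23 tilt z [-0.015  0.028 -0.999] F [ 0.5  1.  -0.3] gap 1.003
```

View pics/w12.png

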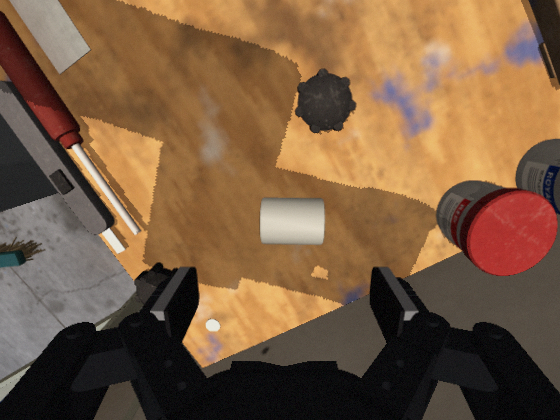

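Run:
```python
from meas import *
d=snapshot('wrist')
rollers(d,dict(white=(292,221)),42)
r,P=cloud(d)
for u,v in [(155,278),(148,275)]: print(u,v,np.round(P[v,u]*1000,0))
```

```text
white rect [ 466.2 -364.9  -32.8   38.4   51.9   42.3 2823. ] cyl c [ 465.8 -365.5] ang -32.4 z 20.4 len 50.6 rms 0.57
155 278 [ 330. -345.   24.]
148 275 [ 324. -339.   21.]
```

Call:
jog_arm(motion=[[0, 0, -0.6, 0, 40], [0, 0, -1.2, 0, 40], [0, 0, -1.8, 0, 40], [0, 0, -1.8, 0, 40], [0, 0, -1.4, 0, 40]])

```text
t: 28.42
tcp_pos: [0.4685, -0.3493, 0.0516]
tool_rot: [0.873, 0.487, 0.001, -0.015]
force: [-0.2, 0.2, 0.3]
finger_gap: 0.84
```

```bash
python3 s.py
```

```text
t 28.52 tcp mm [ 467.2 -347.9   50.3] jaw deg -31.7 tilt z [-0.017  0.031 -0.999] F [-0.5  0.4  0.4] gap 0.842
```

Call:
jog_arm(motion=[[-0.1, -1.7, 0, -0.6, 40]])

```text
t: 28.6
tcp_pos: [0.4657, -0.3609, 0.0498]
tool_rot: [0.875, 0.484, 0.0, -0.021]
force: [-0.2, 1.6, 0.0]
finger_gap: 0.843
```

```bash
python3 s.py
```

```text
t 28.7 tcp mm [ 467.2 -367.6   51. ] jaw deg -32.34 tilt z [-0.014  0.028 -1.   ] F [-0.6 -0.3 -0.5] gap 0.842
```

Call:
jog_arm(motion=[[0, 0, -1.8, 0, 40]])

```text
t: 28.78
tcp_pos: [0.4695, -0.3708, 0.0364]
tool_rot: [0.876, 0.482, 0.002, -0.011]
force: [0.7, -0.2, -0.7]
finger_gap: 0.841
```

```bash
python3 s.py
```

```text
t 28.88 tcp mm [ 466.8 -368.    32.5] jaw deg -32.39 tilt z [-0.015  0.029 -0.999] F [-0.9 -0.5  0.4] gap 0.845
```

Call:
jog_arm(motion=[[-0.05, 0.25, -1.6, 0, 40]])

```text
t: 28.97
tcp_pos: [0.468, -0.368, 0.0193]
tool_rot: [0.876, 0.481, 0.001, -0.013]
force: [0.2, -0.2, -0.9]
finger_gap: 0.837
```

```bash
python3 s.py
```

```text
t 29.07 tcp mm [ 465.4 -364.6   15.9] jaw deg -32.41 tilt z [-0.017  0.031 -0.999] F [-0.4  0.  -0.5] gap 0.842
```

Call:
jog_arm(motion=[[0, 0, -1.0, 0, 40]])

```text
t: 29.15
tcp_pos: [0.4664, -0.3657, 0.0078]
tool_rot: [0.876, 0.482, 0.001, -0.016]
force: [-0.0, -0.6, 0.0]
finger_gap: 0.844
```

```bash
python3 s.py
```

```text
t 29.25 tcp mm [ 464.9 -364.2    5.5] jaw deg -32.41 tilt z [-0.018  0.033 -0.999] F [ 0.3 -0.   0.5] gap 0.847
```

Call:
jog_arm(motion=[[0, 0, 0, 0, 150], [0, 0, 0, 0, 150], [0, 0, 0, 0, 150], [0, 0, 0, 0, 150]])

```text
t: 29.58
tcp_pos: [0.4654, -0.3648, 0.0072]
tool_rot: [0.876, 0.481, 0.0, -0.018]
force: [-0.1, -0.1, -1.6]
finger_gap: 0.6
```

```bash
python3 s.py
```

```text
t 29.68 tcp mm [ 465.4 -364.7    7.1] jaw deg -32.4 tilt z [-0.017  0.031 -0.999] F [ 0.4 -0.2 -2. ] gap 0.602
```

Call:
jog_arm(motion=[[0, 0, 2.0, 0, 160], [0, 0, 2.4, 0, 160], [0, 0, 2.2, 0, 160], [0.2, 0.8, 1.5, 0, 160], [0.5, 1.8, 0.6, 1, 160], [0.8, 2.8, 0.2, 1.4, 160], [0.8, 3.0, 0, 1.4, 160], [0.8, 3.0, 0, 1.4, 160], [0.8, 3.0, 0, 1.4, 160], [0.8, 2.8, 0, 1.4, 160]])

```text
t: 30.52
tcp_pos: [0.5122, -0.1939, 0.0998]
tool_rot: [0.842, 0.539, -0.001, -0.015]
force: [0.4, -0.6, -0.9]
finger_gap: 0.599
```

```bash
python3 s.py
```

```text
t 30.62 tcp mm [ 511.8 -190.6   99.5] jaw deg -24.5 tilt z [-0.019  0.027 -0.999] F [-0.1  0.7 -2.4] gap 0.601
```

Call:
jog_arm(motion=[[0.7, 2.6, 0.5, 1, 160], [0.8, 3.0, 0.2, 1, 160], [0.8, 3.0, 0, 1, 160], [0.8, 2.8, 0, 1, 160], [0.6, 2.2, 0, 1, 160], [0.4, 1.4, 0, 0.6, 160]])

```text
t: 31.12
tcp_pos: [0.5546, -0.0399, 0.1069]
tool_rot: [0.814, 0.581, -0.002, -0.014]
force: [0.2, -0.2, -1.1]
finger_gap: 0.599
```

```bash
python3 s.py;  python3 - <<'E'
from meas import *
d=snapshot('wrist'); cv2.imwrite('pics/w13.png',d['img'][:,:,::-1])
E
```

```text
t 31.22 tcp mm [554.7 -39.7 106.9] jaw deg -18.89 tilt z [-0.019  0.021 -1.   ] F [-0.5 -0.8 -0.8] gap 0.602
```

View pics/w13.png

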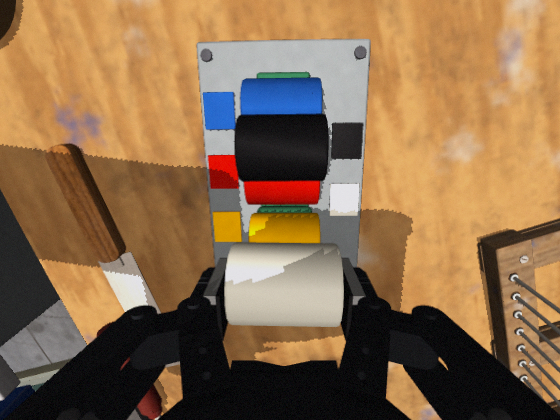

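Call:
jog_arm(motion=[[0.15, 1.2, 0, 0.6, 160]])

```text
t: 31.35
tcp_pos: [0.5563, -0.0313, 0.1068]
tool_rot: [0.811, 0.584, -0.002, -0.013]
force: [-0.8, 0.6, -2.0]
finger_gap: 0.601
```

```bash
python3 s.py
```

```text
t 31.45 tcp mm [555.7 -28.8 106.7] jaw deg -18.36 tilt z [-0.02   0.021 -1.   ] F [ 0.2  0.2 -2.3] gap 0.602
```

Call:
jog_arm(motion=[[0, 0, -1.8, 0, 160]])

```text
t: 31.53
tcp_pos: [0.5582, -0.0299, 0.0912]
tool_rot: [0.811, 0.585, 0.0, -0.012]
force: [0.5, -0.6, -1.3]
finger_gap: 0.604
```

```bash
python3 s.py
```

```text
t 31.63 tcp mm [554.  -29.2  87.1] jaw deg -18.42 tilt z [-0.024  0.022 -0.999] F [-0.3  0.7 -0.9] gap 0.599
```

Call:
jog_arm(motion=[[0.3, 0.2, -1.4, 0.1, 160]])

```text
t: 31.72
tcp_pos: [0.5579, -0.0283, 0.0747]
tool_rot: [0.811, 0.585, -0.003, -0.015]
force: [0.7, 0.2, -0.6]
finger_gap: 0.602
```

```bash
python3 s.py
```

```text
t 31.82 tcp mm [555.8 -27.5  72. ] jaw deg -18.37 tilt z [-0.028  0.023 -0.999] F [-0.2 -0.2 -1.7] gap 0.599
```

Call:
jog_arm(motion=[[0.1, 0, -1.0, 0, 160]])

```text
t: 31.9
tcp_pos: [0.5578, -0.0282, 0.0633]
tool_rot: [0.811, 0.585, -0.004, -0.016]
force: [0.8, 1.0, -1.7]
finger_gap: 0.602
```

```bash
python3 s.py
```

```text
t 32.0 tcp mm [556.1 -27.8  61.1] jaw deg -18.4 tilt z [-0.03   0.023 -0.999] F [ 0.   1.  -1.9] gap 0.598
```

Call:
jog_arm(motion=[[0.05, 0.06, -0.6, 0.1, 160]])

```text
t: 32.08
tcp_pos: [0.5573, -0.0276, 0.0559]
tool_rot: [0.811, 0.585, -0.005, -0.017]
force: [-0.3, 1.5, -1.5]
finger_gap: 0.599
```

```bash
python3 s.py
```

```text
t 32.18 tcp mm [556.2 -27.2  54.6] jaw deg -18.31 tilt z [-0.031  0.023 -0.999] F [-0.2  0.2 -2.8] gap 0.601
```

Call:
jog_arm(motion=[[0.03, 0, -0.1, 0, 160]])

```text
t: 32.27
tcp_pos: [0.5565, -0.0272, 0.0537]
tool_rot: [0.811, 0.585, -0.006, -0.019]
force: [0.4, 0.7, -1.0]
finger_gap: 0.601
```

```bash
python3 s.py
```

```text
t 32.37 tcp mm [556.5 -27.2  53.7] jaw deg -18.31 tilt z [-0.031  0.023 -0.999] F [-0.   1.6 -1.7] gap 0.601
```

Call:
jog_arm(motion=[[0, 0, -0.08, 0, 160]])

```text
t: 32.45
tcp_pos: [0.5567, -0.0272, 0.0531]
tool_rot: [0.81, 0.585, -0.005, -0.018]
force: [-0.1, -0.5, -1.3]
finger_gap: 0.602
```

```bash
python3 s.py
```

```text
t 32.55 tcp mm [556.6 -27.2  53. ] jaw deg -18.3 tilt z [-0.031  0.023 -0.999] F [ 0.6  0.3 -2.1] gap 0.601
```

Call:
jog_arm(motion=[[0, 0, -0.05, 0, 160]])

```text
t: 32.63
tcp_pos: [0.5567, -0.0272, 0.0526]
tool_rot: [0.81, 0.585, -0.005, -0.018]
force: [1.1, -0.5, -1.3]
finger_gap: 0.603
```

```bash
python3 s.py
```

```text
t 32.73 tcp mm [556.6 -27.2  52.5] jaw deg -18.3 tilt z [-0.031  0.023 -0.999] F [ 0.6 -0.6 -2.1] gap 0.6
```

Call:
jog_arm(motion=[[0, 0, -0.06, 0, 160]])

```text
t: 32.82
tcp_pos: [0.5567, -0.0272, 0.052]
tool_rot: [0.81, 0.586, -0.005, -0.018]
force: [0.0, 0.6, -1.6]
finger_gap: 0.601
```

```bash
python3 s.py
```

```text
t 32.92 tcp mm [556.6 -27.2  51.9] jaw deg -18.3 tilt z [-0.031  0.023 -0.999] F [-0.1 -0.3 -1.8] gap 0.602
```

Call:
jog_arm(motion=[[0, 0, -0.08, 0, 160]])

```text
t: 33.0
tcp_pos: [0.5568, -0.0273, 0.0514]
tool_rot: [0.81, 0.586, -0.005, -0.018]
force: [-0.6, -1.8, 6.8]
finger_gap: 0.6
```

```bash
python3 s.py
```

```text
t 33.1 tcp mm [556.8 -27.4  51.4] jaw deg -18.3 tilt z [-0.03   0.023 -0.999] F [-0.3 -1.7  1.3] gap 0.604
```

Call:
jog_arm(motion=[[0, 0, -0.06, 0, 160]])

```text
t: 33.18
tcp_pos: [0.5569, -0.0275, 0.0513]
tool_rot: [0.81, 0.586, -0.005, -0.018]
force: [-1.2, -0.4, 5.4]
finger_gap: 0.602
```

```bash
python3 s.py
```

```text
t 33.28 tcp mm [556.9 -27.5  51.3] jaw deg -18.29 tilt z [-0.03   0.023 -0.999] F [-0.5 -1.3  4.4] gap 0.602
```

Contact. Release and rise straight.

Call:
jog_arm(motion=[[0, 0, 0, 0, 90], [0, 0, 0, 0, 70], [0, 0, 0, 0, 50], [0, 0, 0, 0, 30], [0, 0, 0, 0, 0], [0, 0, 0.8, 0, 0], [0, 0, 1.8, 0, 0], [0, 0, 2.5, 0, 0], [0, 0, 3, 0, 0], [0, 0, 3, 0, 0]])

```text
t: 34.12
tcp_pos: [0.5513, -0.0257, 0.1597]
tool_rot: [0.811, 0.585, -0.011, -0.025]
force: [1.0, -0.5, 0.3]
finger_gap: 1.002
```

```bash
python3 s.py
python3 - <<'E'
from meas import *
d=snapshot('wrist'); cv2.imwrite('pics/w14.png',d['img'][:,:,::-1])
E
```

```text
t 34.22 tcp mm [555.4 -26.5 163.8] jaw deg -18.32 tilt z [-0.034  0.025 -0.999] F [ 0.4 -1.1  0.4] gap 0.998
```

View pics/w14.png

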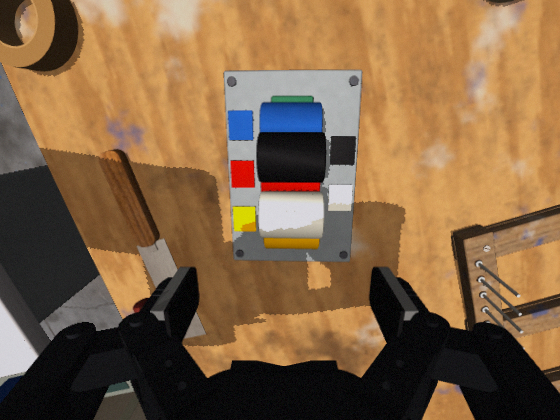

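```bash
cat > chk.py <<'E'
from h import *
c=np.array([.5639,-.0046]); a=np.radians(-18.26); Rm=np.array([[np.cos(a),np.sin(a)],[-np.sin(a),np.cos(a)]])
d=snapshot('wrist'); r,P=cloud(d)
L=(P[...,:2]-c)@Rm.T*1000; z=P[...,2]*1000
hsv=cv2.cvtColor(d['img'],cv2.COLOR_RGB2HSV).astype(int)
from scipy.optimize import least_squares
box=(abs(L[...,0])<40)&(abs(L[...,1])<75)
for n,(y0,z0) in dict(blue=(48,33),red=(0,33),yellow=(-48,33),black=(24,65),white=(-24,65)).items():
    rad=np.hypot(L[...,1]-y0,z-z0); m=box&(abs(rad-20)<4.5)&(z>z0+1)
    for (y1,z1) in [(48,33),(0,33),(-48,33),(24,65),(-24,65)]:
        if (y1,z1)!=(y0,z0): m&=abs(rad-20)<abs(np.hypot(L[...,1]-y1,z-z1)-20)
    q=np.c_[L[m],z[m]]
    f=lambda p: np.hypot(q[:,1]-p[0]-p[2]*q[:,0],q[:,2]-p[1]-p[3]*q[:,0])-20
    s=least_squares(f,[y0,z0,0,0],loss='soft_l1').x
    print(n,'px',m.sum(),'hsv',np.median(hsv[m],0),'x ends',np.round(np.percentile(q[:,0],[.5,99.5]),1),'y',round(s[0],1),'z',round(s[1],1),'yaw/pitch deg',np.round(np.degrees(s[2:]),1))
E
python3 chk.py
python3 - <<'E'
from h import *
d=snapshot('side'); crop(d['img'],235,190,345,260,7,'pics/side_end.png')
E
```

```text
blue px 1944 hsv [109. 207. 175.] x ends [-26.3  25.1] y 47.8 z 33.2 yaw/pitch deg [ 0.2 -0.1]
red px 525 hsv [  1. 254. 204.] x ends [-26.5  25.1] y 1.2 z 33.7 yaw/pitch deg [1.7 0.4]
yellow px 575 hsv [ 21. 255. 166.] x ends [-24.9  26.2] y -48.3 z 33.6 yaw/pitch deg [0.1 0. ]
black px 3523 hsv [120.  35.  21.] x ends [-25.3  26.1] y 23.6 z 65.3 yaw/pitch deg [ 0.1 -0.1]
white px 3041 hsv [115.   8. 217.] x ends [-25.   26.4] y -24.5 z 65.4 yaw/pitch deg [-0.1 -0. ]
```

View pics/side_end.png

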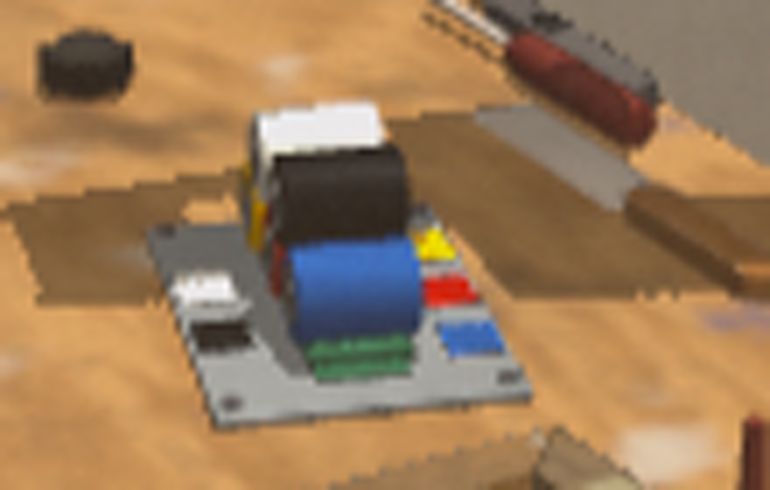

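```bash
python3 chk.py; python3 -c "
from h import *
st(); print(sign_off())"
```

```text
blue px 1965 hsv [109. 207. 176.] x ends [-25.8  24.9] y 47.8 z 33.2 yaw/pitch deg [-0. -0.]
red px 497 hsv [  1. 253. 207.] x ends [-25.9  24.7] y 1.2 z 33.7 yaw/pitch deg [-1.9 -0.5]
yellow px 577 hsv [ 21. 255. 167.] x ends [-25.   26.1] y -48.3 z 33.5 yaw/pitch deg [0.3 0.2]
black px 3608 hsv [120.  35.  21.] x ends [-24.9  25.8] y 23.6 z 65.3 yaw/pitch deg [0. 0.]
white px 3119 hsv [ 32.   9. 217.] x ends [-25.1  26.5] y -24.5 z 65.4 yaw/pitch deg [-0.1  0. ]
t 34.42 tcp mm [551.2 -25.6 158. ] jaw deg -18.34 tilt z [-0.046  0.028 -0.999] F [-0.3 -0.  -0.1] gap 1.001
the job is handed in; nothing more can be done
None
```

All five rollers are in the cradle and the job is handed in at about 34 s. I placed red, yellow and blue in the grooves with their own tags first, then black and white in their own hollows on top.

- **Position:** the last two depth checks put every roller within about 1.2 mm of its groove or hollow line. Each was within about 1 mm of centred over its length and within about 0.7 mm of the right height.
- **Stillness:** the two checks, about 0.15 s apart, agreed to within about 0.6 mm, and the gripper was open and clear above the stack. I did not watch for a full second before handing in.
- **Disagreement:** red's heading read +1.7° in one check and -1.9° in the next. It is mostly hidden under the upper rollers, so I take this as poor measurement, not movement. The other four read within 0.3°.
- **Forces and tilt:** the highest wrist force I read was about 20 N, on contact when setting red down. The tool drifted up to about 3° off vertical over the run, with no visible effect on the placed rollers.

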